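# Chock a gas bottle on its rest and fold the parking stop away

## Task

The small gas bottle lying across the sloping rest is only parked against the folding front stop, which must be out of the way before its valve can be worked on. With the stop still up, set the rubber chock on the bed in front of the middle of the bottle, thin edge towards it, and slide it straight up the slope under the bottle's low side until the bottle has rolled back against the sprung pad behind it and the pad has just begun to give (about 15 N of push and little weight on the chock; never ram it, force it past that or bear down hard), so that the chock stays wedged tight when you let go. Then fold the front stop fully down by its hand lever and let go: the bottle must stay lying where the chock holds it, and the other things on the bench must stay where they are.

Things in the scene. Friction and masses are not known exactly. Their poses are not given: they have to be found in the camera images.
- rest: Cylinder rest fixed to the worktop: a sloping aluminium bed between two grey side plates (outer faces 216 mm apart, 20 to 46 mm high, 92 mm behind the bottle). Origin on the worktop at mid-width; +x uphill, away from the robot at yaw 0, +y left, z up. On the raised plates sits an adjustable cross bar with a black sprung pad, 112 wide x 38 high, that faces the bottle from uphill.
- bed_mid (a point): Point on the bed's top, 42 mm above the worktop, above the rest's origin; axes as the rest's. The bed is 144 mm wide, slopes up towards +x by 8 degrees (0.1396 rad) and runs along the slope from 150 mm below this point to 122 mm above. The sprung pad stands 3 to 48 mm uphill of the parked bottle, differently each time; it yields from 3 N, has 6 mm travel (8 N), then a hard stop.
- bottle_mid (a point): Point on the axis of the small steel gas bottle, 52 mm in diameter, about 0.45 kg, lying on the bed along the rest's y, valve to -y. Its straight body runs from 95 mm left (+y) of the point to 90 mm right, the valve on to 144 mm. Parked, it leans on the front stop's two posts, axis 26 mm above the bed. The axes turn as it rolls.
- chock_grip (a point): Middle of the grip rib of the black rubber wedge chock (89 x 56 mm, 0.18 kg), 47 mm above the sole, 21 mm ahead of the upright heel. +x points to the thin edge (3 mm thick, 68 mm ahead); the face rises from there at 34 degrees to a top 26 mm above the sole. On it stands the rib, 16 mm thick in y, 30 mm long in x, up to 60 mm above the sole. It starts flat on the worktop.
- chock: The same chock; origin under its middle. Sole friction is 0.95, face 0.7: borne down on while pushed, it sticks, so push along the slope and bear down little. Sliding it takes 0 to 5 N, with the bottle rolling ahead 2 to 7 N; the pad begins to give at 7 to 12 N, its hard stop follows at about 20 N. Pushed in flat with 13 to 17 N it stays wedged when let go.
- front_stop (a joint): Angle of the folding front stop, rad: 0 = up (its two posts, at y = +-82 mm, hold the bottle; the space between them, 152 mm, is free), 1.2 = folded fully down towards the low end (-x). It stays where it is left; friction about 0.14 N m.
- lever_grip (a point): Middle of the stop's hand grip, a black round bar 16 mm in diameter, 45 mm long along the rest's y, outside the left side plate (its left end is free). It stands 76 mm from the hinge line and swings with the stop: square to the bed at 0, then over towards the rest's -x; 35 mm above the worktop at 1.2.
- stop_hinge (a point): Point on the stop's hinge line (which runs along the rest's y), level with lever_grip in y, 18 mm above the worktop.
- gas_bottle: The gas bottle as a solid body; same point as bottle_mid.
- wash_bottle: White squeeze bottle with a thin spout, 64 x 87 x 186 mm, standing behind the rest; a bystander. Origin under it.
- spare_gauge: Round pressure gauge lying face up, 75 x 58 x 30 mm; a bystander. Origin under it.
- spanner_14: Steel open-ended spanner 148 mm long, 6 mm thick, lying flat; a bystander.
- gas_analyser: Blue instrument box, 430 x 228 mm and 266 mm high, standing to the right of the work, with a 325 mm high stub at its far left corner; keep clear. Origin under its middle; +x to its back.

How it is judged:
By the outcome, as a careful person would: the job done as asked, in the order asked, and still so for the second after the job is handed in, with the robot touching nothing.
It also fails if it takes over 72 s, if anything falls off the work surface, if the arm or the gripper's body presses on something with over 40 N, if the wrist force passes 120 N, or if a joint passes its speed limit or range.

## Robot

A 6-joint arm with a two-finger parallel gripper is mounted at the origin on a cart in front of the work surface, level with it; the furniture and walls round the work are solid. World frame = base frame: x ahead of the robot, y to its left, z up, the work surface at z = 0. Lengths are in m, angles in degrees, forces in N, time in s.
With the tool pointing down it reaches from about 0.375 to 0.9 m from the base axis. Payload 3.1 kg.
Tool frame: the origin (TCP) lies at the very end of the fingers, on their centre line; the grasp point (between the pads) lies 19 mm behind it; x points along the fingers, z is the direction in which the jaws open and shut, and the axes are right-handed (so a half turn about x gives the same grasp; the last joint's range is limited). The gripper opens to 87 mm and grips with 3 to 60 N. Pads are 19 mm wide; open, the fingers measure 117 mm over their backs; the gripper's body (75 mm by 190 mm) begins 51 mm behind the grasp point.
Start: joints at [-81.847, 30.224, 82.088, -0, 67.689, -10.227], TCP at [0.197, -0.593, 0.223] pointing down, gripper open.
Joint ranges: [-176.69, 176.69], [-43.24, 126.21], [12.49, 139.97], [-82, 262], [0, 151.66], [-163.58, 163.58]. Speed limits (degrees/s): [159.86, 159.86, 180, 180, 180, 180].

## Interface

Orientations are given as a 3x3 rotation matrix whose columns are the frame's x, y, z axes.
In Python, from rig import bot gives the robot as it stands.
- The arm moves only by the tool send_rows, never from a script. Its arguments are lists of equal length, an entry for each row: "fingers": the opening, from 0 (shut) to 1 (fully open); "dp": the shift along the world's x, y, z in mm, a list of three; "turn": the turn, a rotation vector about the world's x, y, z in rad, a list of three. In form: {"fingers": [fingers, ...], "dp": [[tx, ty, tz], ...], "turn": [[rx, ry, rz], ...]}. A call has 1 to 10 rows; each row is the pose to reach, as a shift and turn from the pose measured when the call began; what a row does not reach only later rows make up. A row lasts 1/12 s, in which the tool goes at most 41.7 mm and 7.16 degrees, less where a joint would pass 70% of its speed; a pose out of reach is approached as far as the arm can. A call with a gripper value outside its range is refused whole. The fingers move at their own pace and stop on an object; the grip force is fixed at half the most. Time passes only in rows, so rows that repeat a pose let the fingers close. It gives the time, the measured TCP pose, the force and the opening at its end, in the units of the state.
- bot.read_state(): the state, without advancing time (a new reading comes with each control period).
- bot.capture(name): name is "scene" or "top"; returns a dict with "img" (480x640x3 uint8, blue, green, red), "z_map" (480x640 float32, m along the optical axis (not along the pixel's ray), 0 where there is no reading), "mtx" (3x3 intrinsics, pixels), "origin" and "orientation" of the camera in the world. Camera axes: x right, y up, looking along -z (the intrinsics and any distortion apply to the point x, -y, -z); pixel columns grow to the right and rows downward; lengths in m; the calibration is good to about 2 mm. A picture is of the moment at which its call begins.
- bot.hand_in(): hands the job in, once; it reports no verdict.
The state is a dict: "time_s": time; "joint_positions": joint angles; "qvel": joint speeds; "tau": joint torques, N m; "position": TCP position; "tcp_rot": TCP orientation; "force": force on the tool from outside, world axes, zero at the start; "moment": the same for the moment, N m; "opening": opening from 0.0 (shut) to 1.0 (fully open).
Only numpy, scipy, OpenCV 4.12 (cv2) and the standard library are available. Lean on these libraries where they do the work, as an engineer would, in place of code of your own. Each camera call takes 0.05 s, during which the arm holds its last target.

## Working session

There is one attempt and no reset: what is moved stays moved. The work goes in short steps, Python scripts to look and compute and a tool call to move; the robot and the scene stay as the last step left them, time stands still between calls to the robot, and variables do not carry over. Pictures are saved under pics/ and viewed, and the job is handed in when it is done.

Besides the shell and the picture viewer there is one more tool, called after "Emit:" by a JSON object that holds its "api" and its "payload", one argument or row to a line. send_rows: Moves the arm, as the interface text tells. Its arguments: {"type":"object","properties":{"fingers":{"type":"array","items":{"type":"number"}},"dp":{"type":"array","items":{"type":"array","items":{"type":"number"}}},"turn":{"type":"array","items":{"type":"array","items":{"type":"number"}}}},"required":["fingers","dp","turn"]}

```bash
ls; mkdir -p pics; python3 - <<'E'
from rig import bot
import cv2,numpy as np
s=bot.read_state();print(s)
for n in("scene","top"):
    c=bot.capture(n);np.savez(f'{n}0.npz',**c);cv2.imwrite(f'pics/{n}0.png',c['img']);print(n,c['mtx'],c['origin'],c['orientation'],c.keys())
E
```

```text
pics
{'time_s': 0.0, 'joint_positions': array([-8.18475893e+01,  3.02782919e+01,  8.21565982e+01, -1.42343967e-03,
        6.76880076e+01, -1.02285174e+01]), 'qvel': array([-0.12081491,  0.0205557 ,  0.00861464,  0.00651192,  0.05308199,
        0.03075386]), 'tau': array([-1.42366243e-03, -4.40052724e+01, -1.76596087e+01,  6.32137223e-02,
        5.80849964e-02, -1.76296567e-04]), 'position': array([ 0.19698664, -0.59237633,  0.22157768]), 'tcp_rot': array([[-3.26922250e-04,  9.48978105e-01,  3.15341799e-01],
       [ 2.12003127e-03,  3.15341764e-01, -9.48975804e-01],
       [-9.99997699e-01,  3.58293170e-04, -2.11495550e-03]]), 'force': array([-1.57584975,  0.09860015,  0.6966219 ]), 'moment': array([-0.02127767,  0.04117365,  0.01319544]), 'opening': 1.0005184075250921}
scene [[577.22599078   0.         323.55988797]
 [  0.         577.22599078 251.79284756]
 [  0.           0.           1.        ]] [1.11789645 0.44562    0.82850623] [[-0.73083546 -0.45423335  0.50946206]
 [ 0.68249991 -0.49569537  0.53710332]
 [ 0.00856775  0.74024196  0.67228598]] dict_keys(['img', 'z_map', 'mtx', 'origin', 'orientation'])
top [[440.28646593   0.         324.52489987]
 [  0.         440.28646593 236.00912329]
 [  0.           0.           1.        ]] [ 0.46576393 -0.15301505  1.10667089] [[ 0.01030039  0.99590508 -0.08981628]
 [-0.99992987  0.00973359 -0.00674639]
 [-0.00584453  0.08987947  0.9959355 ]] dict_keys(['img', 'z_map', 'mtx', 'origin', 'orientation'])
```

View pics/scene0.png

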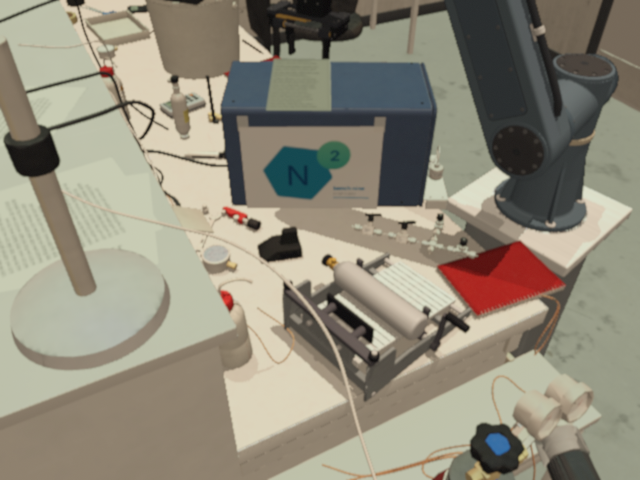

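View pics/top0.png

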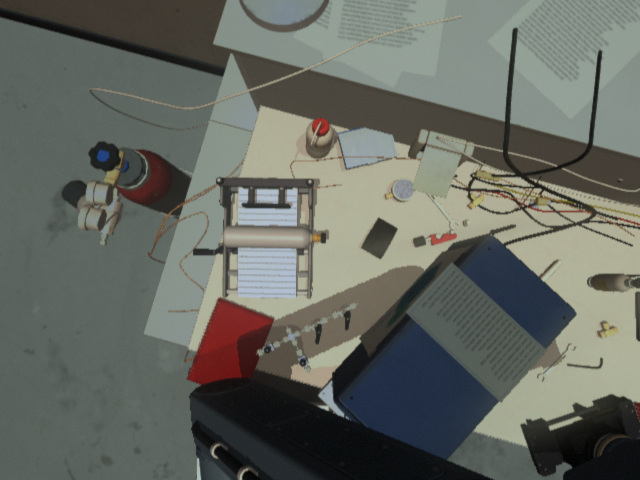

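The top view shows the rest at about (268,238), with the bottle across it at row 237 and the lever at (207,252). The chock is at (380,238), the gauge at (402,190) and the wash bottle at (320,137). Next I'll zoom in and measure.

```bash
cat > h.py <<'E'
import numpy as np,cv2
from rig import bot
def cloud(c):
    z=c['z_map'].astype(float);K=c['mtx'];v,u=np.mgrid[0:480,0:640]
    p=np.stack([(u-K[0,2])/K[0,0]*z,-(v-K[1,2])/K[1,1]*z,-z],-1)
    P=p@c['orientation'].T+c['origin'];P[z==0]=np.nan;return P
def ray(c,u,v,h):
    K=c['mtx'];d=c['orientation']@np.array([(u-K[0,2])/K[0,0],-(v-K[1,2])/K[1,1],-1]);o=c['origin']
    return o+d*(h-o[2])/d[2]
def proj(c,P):
    q=(np.asarray(P)-c['origin'])@c['orientation'];K=c['mtx']
    return np.stack([K[0,2]+K[0,0]*q[...,0]/-q[...,2],K[1,2]+K[1,1]*-q[...,1]/-q[...,2]],-1)
def crop(c,name,x0,y0,x1,y1,s):
    cv2.imwrite(f'pics/{name}.png',cv2.resize(c['img'][y0:y1,x0:x1],None,fx=s,fy=s,interpolation=cv2.INTER_CUBIC))
E
python3 - <<'E'
from h import *
t=np.load('top0.npz');s=np.load('scene0.npz')
crop(t,'t1',180,160,420,310,3.3);crop(s,'s1',230,220,490,400,3)
for n,c in(('t',t),('s',s)):
    P=cloud(c);print(n,np.isfinite(P[...,0]).mean())
P=cloud(t)
for uv in [(268,238),(268,285),(240,237),(300,238),(380,238),(207,252),(225,280),(400,300),(350,180),(268,205),(269,183),(380,225),(375,245)]:
    print(uv,P[uv[1],uv[0]].round(4))
E
```

```text
t 0.9959830729166667
s 0.9715462239583333
(268, 238) [ 0.5514 -0.0153  0.0917]
(268, 285) [ 0.4418 -0.0091  0.0271]
(240, 237) [0.5528 0.049  0.0948]
(300, 238) [ 0.5519 -0.0896  0.0943]
(380, 238) [ 0.5597 -0.2824  0.0255]
(207, 252) [0.517  0.1221 0.1026]
(225, 280) [0.4528 0.0967 0.0257]
(400, 300) [ 0.4101 -0.3268  0.0498]
(350, 180) [ 7.098e-01 -2.091e-01 -3.000e-04]
(268, 205) [ 0.6286 -0.0136  0.0913]
(269, 183) [ 0.6782 -0.0164  0.1034]
(380, 225) [ 0.5934 -0.2839  0.0129]
(375, 245) [ 0.5397 -0.2661  0.0624]
```

View pics/t1.png

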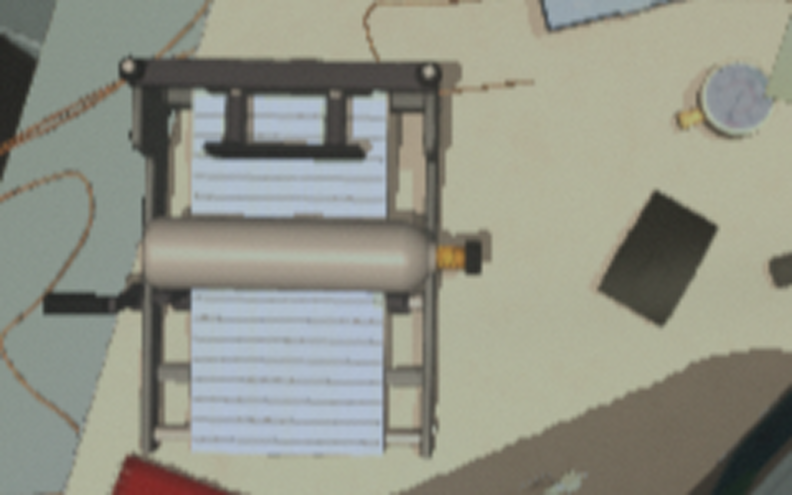

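View pics/s1.png

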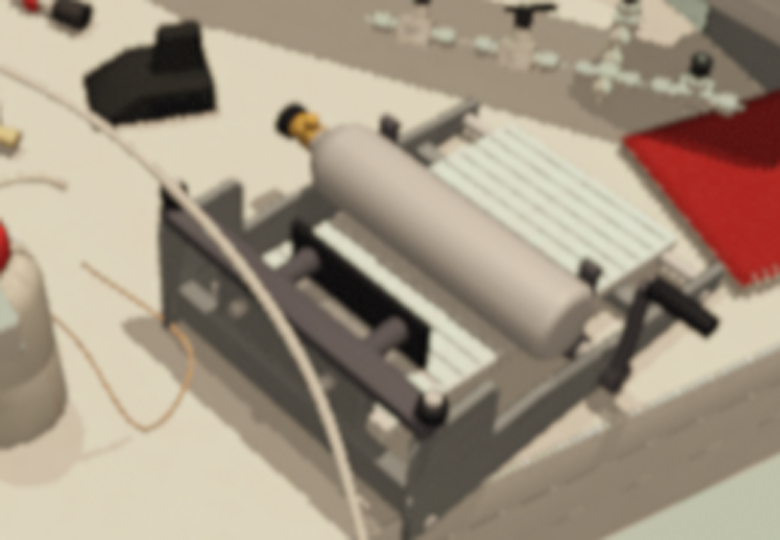

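The thin edge of the chock points up and to the right in the top view, towards +x and -y. The rest is close to yaw 0. Now I'll fit the poses.

```bash
python3 - <<'E'
from h import *
t=np.load('top0.npz');s=np.load('scene0.npz')
Pt=cloud(t);Ps=cloud(s)
def box(P,x0,x1,y0,y1,z0,z1):
    return (P[...,0]>x0)&(P[...,0]<x1)&(P[...,1]>y0)&(P[...,1]<y1)&(P[...,2]>z0)&(P[...,2]<z1)
print('table z',[np.nanmedian(P[box(P,.6,.72,-.25,-.15,-.02,.02)][:,2]) for P in(Pt,Ps)])
for n,P,c in(('t',Pt,t),('s',Ps,s)):
    m=box(P,.47,.66,-.36,-.2,.006,.1)
    if n=='t': m&=c['img'].max(-1)<90
    q=P[m];print(n,'chock',len(q),q.min(0).round(3),q.max(0).round(3))
    r=q[q[:,2]>.04];print(' rib',len(r),r.mean(0).round(4),r.min(0),r.max(0)); 
    if len(r)>5:print(cv2.minAreaRect((r[:,:2]*1000).astype(np.float32)))
    rr=cv2.minAreaRect((q[:,:2]*1000).astype(np.float32));print(' all',rr)
# top outline via colour: dark mask near
g=t['img'].max(-1);m=np.zeros_like(g);m[205:270,345:415]=(g[205:270,345:415]<75)
n,l,st,ce=cv2.connectedComponentsWithStats(m);print(st)
k=1+np.argmax(st[1:,4]);cn=cv2.findContours((l==k).astype(np.uint8),0,1)[0][0]
rc=cv2.minAreaRect(cn);print(rc);b=cv2.boxPoints(rc)
for p in b: print(p,ray(t,*p,0.003)[:2].round(4),ray(t,*p,0.026)[:2].round(4))
# bottle crest
for n,P in(('t',Pt),('s',Ps)):
    m=box(P,.5,.6,-.11,.09,.05,.12)
    q=P[m]
    yb=np.arange(-.08,.08,.02);o=[]
    for y in yb:
        w=q[(abs(q[:,1]-y)<.01)];
        w=w[w[:,2]>.075]
        A=np.c_[2*w[:,0],2*w[:,2],np.ones(len(w))]
        sol=np.linalg.lstsq(A,(w[:,0]**2+w[:,2]**2),rcond=None)[0];r=np.sqrt(sol[2]+sol[0]**2+sol[1]**2)
        o.append((y,sol[0],sol[1],r,len(w)))
    print(n,np.round(o,4))
    m=box(P,.40,.50,-.07,.04,.02,.06);q=P[m];A=np.c_[q[:,0],q[:,1],np.ones(len(q))];print('bed',np.linalg.lstsq(A,q[:,2],rcond=None)[0],q.min(0),q.max(0))
    m=box(P,.46,.6,.1,.17,.05,.13);q=P[m];print('lever',len(q),q.mean(0),q.min(0),q.max(0))
E
```

```text
table z [np.float64(0.000495666565517916), np.float64(0.0009318355065894846)]
t chock 746 [ 0.513 -0.325  0.006] [ 0.612 -0.238  0.064]
 rib 101 [ 0.54   -0.2696  0.0584] [ 0.52405264 -0.28346302  0.04115479] [ 0.55745614 -0.25702258  0.0641324 ]
((540.3499145507812, -270.25933837890625), (15.975360870361328, 33.313507080078125), 59.43446350097656)
 all ((561.2584838867188, -280.9212341308594), (55.282100677490234, 86.87627410888672), 59.842655181884766)
s chock 1105 [ 0.487 -0.358  0.006] [ 0.66  -0.234  0.064]
 rib 194 [ 0.5426 -0.2655  0.0535] [ 0.52381627 -0.28337233  0.04026081] [ 0.55717582 -0.25316999  0.06432952]
((540.5929565429688, -268.83551025390625), (21.529645919799805, 33.126312255859375), 61.22660827636719)
 all ((586.1102294921875, -292.54364013671875), (64.52653503417969, 188.7982940673828), 63.229644775390625)
[[     0      0    640    480 306481]
 [   362    219     35     39    717]
 [   414    240      1      2      2]]
((379.03985595703125, 237.582275390625), (22.055374145507812, 33.81824493408203), 30.465543746948242)
[360.96146 246.56557] [ 0.5396 -0.2373] [ 
[... 881 characters left out ...]
82]
s [[-8.000e-02  5.487e-01  6.420e-02  3.160e-02  2.550e+02]
 [-6.000e-02  5.550e-01  7.240e-02  2.260e-02  2.180e+02]
 [-4.000e-02  5.551e-01  7.200e-02  2.300e-02  2.250e+02]
 [-2.000e-02  5.550e-01  7.160e-02  2.310e-02  2.340e+02]
 [ 0.000e+00  5.557e-01  7.170e-02  2.310e-02  2.430e+02]
 [ 2.000e-02  5.555e-01  7.200e-02  2.280e-02  2.460e+02]
 [ 4.000e-02  5.559e-01  7.220e-02  2.270e-02  2.590e+02]
 [ 6.000e-02  5.562e-01  7.240e-02  2.240e-02  2.650e+02]]
bed [ 0.14187152 -0.00256215 -0.03614092] [ 0.40842679 -0.06989075  0.02001187] [0.49599918 0.0398518  0.03782776]
lever 374 [0.52041597 0.13065873 0.09012735] [0.507879   0.10846963 0.05108356] [0.52974755 0.1600101  0.1043722 ]
```

```bash
python3 - <<'E'
from h import *
t=np.load('top0.npz');s=np.load('scene0.npz')
Pt=cloud(t);Ps=cloud(s)
hsv=cv2.cvtColor(t['img'],cv2.COLOR_BGR2HSV)
for uv in[(250,280),(330,260),(268,270)]: print(uv,t['img'][uv[1],uv[0]])
# bed mask: height above table and bright
for n,c,P in(('t',t,Pt),('s',s,Ps)):
    m=(np.abs(P[...,2]-(0.1405*P[...,0]-.0358))<.006)&(P[...,0]>.39)&(P[...,0]<.7)&(P[...,1]>-.1)&(P[...,1]<.08)&(c['img'].min(-1)>(110))
    q=P[m];
    print(n,len(q))
    L=[];R=[]
    for x in np.arange(.415,.53,.01):
        w=q[abs(q[:,0]-x)<.005][:,1]
        if len(w)>5: L.append((x,w.max()));R.append((x,w.min()))
    L=np.array(L);R=np.array(R)
    print('L',L.round(4).tolist());print('R',R.round(4).tolist())
    print('fitL',np.polyfit(*L.T,1),'R',np.polyfit(*R.T,1),'xmin',[round(q[abs(q[:,1]-y)<.004][:,0].min(),4) for y in(-.07,-.05,-.03,0,.02,.04)])
# crossbar/pad
for n,P,c in(('t',Pt,t),('s',Ps,s)):
    m=(P[...,0]>.585)&(P[...,0]<.7)&(P[...,1]>-.15)&(P[...,1]<.14)&(P[...,2]>.07)&(P[...,2]<.2)
    q=P[m]
    for x in np.arange(.59,.70,.006):
        w=q[abs(q[:,0]-x)<.003]
        if len(w):print(n,round(x,3),len(w),w[:,1:].min(0).round(3),w[:,1:].max(0).round(3))
    m=(P[...,0]>.38)&(P[...,0]<.54)&(P[...,1]>-.15)&(P[...,1]<.12)&(P[...,2]>.012)
    q=P[m]
# side plates: dark points, heights 15-50mm
    d=P[(P[...,0]>.42)&(P[...,0]<.50)&(P[...,2]>.012)&(P[...,2]<.06)&(abs(P[...,1]+.01)>.09)&(abs(P[...,1]+.01)<.13)]
    for x in np.arange(.42,.5,.02):
        w=d[abs(d[:,0]-x)<.01];
        if len(w):print('plates',x,w[:,1].min(),w[:,1].max(),w[:,2].max())
# posts
    w=P[(P[...,0]>.50)&(P[...,0]<.535)&(P[...,2]>.05)&(abs(P[...,1]+.01)<.12)]
    print('post',len(w), np.histogram(w[:,1],bins=np.arange(-.13,.12,.01)))
E
```

```text
(250, 280) [189 176 166]
(330, 260) [154 177 176]
(268, 270) [191 181 170]
t 4602
L [[0.415, 0.0679], [0.425, 0.0754], [0.435, 0.0675], [0.445, 0.065], [0.455, 0.0647], [0.465, 0.0648], [0.475, 0.0646], [0.485, 0.065], [0.495, 0.0648], [0.505, 0.0646], [0.515, 0.0642], [0.525, 0.0649]]
R [[0.415, -0.0752], [0.425, -0.0992], [0.435, -0.075], [0.445, -0.0748], [0.455, -0.0772], [0.465, -0.0749], [0.475, -0.0769], [0.485, -0.0772], [0.495, -0.077], [0.505, -0.0771], [0.515, -0.0768], [0.525, -0.0768]]
fitL [-0.054153    0.09157611] R [ 0.05434876 -0.10373309] xmin [np.float64(0.4106), np.float64(0.4104), np.float64(0.4126), np.float64(0.4122), np.float64(0.4121), np.float64(0.4119)]
s 2991
L [[0.415, 0.0696], [0.425, 0.0786], [0.435, 0.0702], [0.445, 0.0698], [0.455, 0.0699], [0.465, 0.0695], [0.475, 0.0687], [0.485, 0.0689], [0.495, 0.0697]]
R [[0.415, -0.0732], [0.425, -0.099], [0.435, -0.0732], [0.445, -0.0751], [0.455, -0.0754], [0.465, -0.0749], [0.475, -0.0746], [0.485, -0.0756], [0.495, -0.0723]]
fitL [-0.05273734  0.09454706] R [ 0.11914363 -0.13124046] xmin [np.float64(0.4091),
[... 2345 characters left out ...]
9588330672 0.03424243731663146
plates 0.5 0.10311605356045944 0.10559815472375811 0.034035436288635146
post 156 (array([ 0,  0,  0,  6, 44, 14,  2,  1,  0,  0,  0,  0,  0,  0,  0,  1,  0,
        1,  0,  0, 35, 38,  2, 12]), array([-1.30000000e-01, -1.20000000e-01, -1.10000000e-01, -1.00000000e-01,
       -9.00000000e-02, -8.00000000e-02, -7.00000000e-02, -6.00000000e-02,
       -5.00000000e-02, -4.00000000e-02, -3.00000000e-02, -2.00000000e-02,
       -1.00000000e-02, -5.55111512e-17,  1.00000000e-02,  2.00000000e-02,
        3.00000000e-02,  4.00000000e-02,  5.00000000e-02,  6.00000000e-02,
        7.00000000e-02,  8.00000000e-02,  9.00000000e-02,  1.00000000e-01,
        1.10000000e-01]))
```

```bash
python3 - <<'E'
from h import *
t=np.load('top0.npz');s=np.load('scene0.npz')
Q=np.concatenate([cloud(t).reshape(-1,3),cloud(s).reshape(-1,3)]);Q=Q[np.isfinite(Q[:,0])]
print('cols y from .3 to -.85; rows x')
ys=np.arange(.3,-.86,-.05)
print('      ',' '.join(f'{int(y*100):4d}' for y in ys))
for x in np.arange(0,.96,.05):
    print(f'{x:.2f}  ',' '.join((lambda w:f'{int(w.max()*1000):4d}' if len(w) else '   .')(Q[(abs(Q[:,0]-x)<.025)&(abs(Q[:,1]-y)<.025)][:,2]) for y in ys))
E
```

```text
cols y from .3 to -.85; rows x
         30   25   20   15   10    5    0   -4   -9  -14  -19  -24  -29  -34  -39  -44  -49  -54  -59  -64  -69  -74  -79  -84
0.00   -893 -888    .    4   29  348  349  348   17    5    .    .    .    .    .    .    .    .    .    .    .    .    .    .
0.05   -889 -886    .    4   18  347  349  347   18    6    .   34    .    .    .    .    .    .    4    5    .    .    .    .
0.10      . -892    .    4  282  332  334   17    6    5   96   95  270  270    .    .    3    6    6    5    4    4    .    .
0.15      .    .    .    5  313  364  332    4    5   34   92  270  270  270  270    .  339  384    6    6    6    6    3    .
0.20      .    .   15   17  327  442  516  545    5  266  270  270  269  271  270  270  338  447  445  337  337    6    7    6
0.25   -156 -149   15   18  332  435  517  591  659  670  270  269  270  270  271  577  587  558  448  338  337    9    8    6
0.30   -146 -147    5   17   17   17  401  571  659  708  729  744  746  270  270  271  272  270    .    .    5   10   15   16
0.35   -147 -147    4   19   17   17   19   23   50  
[... 897 characters left out ...]
    6   35  111  115  338  334  324  336  334  326  332  331  326
0.75    197   38 -148 -121    1    6    5   16  187  187   54   55   61  141  325  340  339  327  335  335  327  325  329  330
0.80     21 -150  220  261  290  316  329  334  187  186  325  328  327  327  326  335  336  329  330  335  327  325  326  325
0.85    159  187  205 -147 -149    6  326  333  334  331  329  329  329  329  326  328  334  330  330  334  330  322    .    .
0.90    134    . -148 -148 -146  327  330  350  349  329  329  330  329  330  327  330  334  330  331  332  331  326    .    .
0.95      .    . -149 -145 -146  326  357  360  359  352  329  329  330  330  329  328  330  329  330  331  331  329    .    .
```

```bash
python3 - <<'E'
from h import *
t=np.load('top0.npz');s=np.load('scene0.npz')
P=cloud(t);m=((P[...,2]>.262)&(P[...,2]<.28)).astype(np.uint8)
m[:, :320]=0
q=P[(m>0)];q=q[(q[:,0]<.62)&(q[:,0]>.0)&(q[:,1]<-.1)]
r=cv2.minAreaRect((q[:,:2]*1000).astype(np.float32));b=cv2.boxPoints(r);print(r);print(b)
Ps=cloud(s)
q=Ps[(Ps[...,2]>.262)&(Ps[...,2]<.28)];q=q[(q[:,0]<.62)&(q[:,0]>.0)&(q[:,1]<-.1)]
r=cv2.minAreaRect((q[:,:2]*1000).astype(np.float32));print(r,cv2.boxPoints(r))
for h in(.29,.31):
    q=np.concatenate([x[(x[...,2]>h)&(x[...,2]<.34)] for x in(P,Ps)]);q=q[(q[:,0]<.65)&(q[:,0]>.4)&(q[:,1]<-.3)&(q[:,1]>-.6)];print('stub',len(q),q.min(0),q.max(0))
g=np.array([540,-270.])
for nm,e in(('z',np.array([.5,.866])),('y',np.array([.866,-.5]))):
  for w in(95,37.5):print(nm,w,g+w*e,g-w*e)
crop(t,'t2',500,370,640,480,5)
E
```

```text
((278.73394775390625, -429.0950927734375), (372.8214416503906, 453.5578308105469), 41.719364166259766)
[[ -11.322922 -383.87738 ]
 [ 290.51193  -722.419   ]
 [ 568.79083  -474.3128  ]
 [ 266.95596  -135.77118 ]]
((379.27301025390625, -668.0462036132812), (432.24371337890625, 1039.503662109375), 11.730008125305176) [[   61.99893  -203.08626]
 [  273.33017 -1220.8813 ]
 [  696.5471  -1133.0061 ]
 [  485.21585  -115.21106]]
stub 111 [ 0.54956777 -0.48727552  0.29064169] [ 0.56107598 -0.47658975  0.32831966]
stub 54 [ 0.55214581 -0.48727552  0.31006097] [ 0.56002105 -0.47658975  0.32831966]
z 95 [ 587.5  -187.73] [ 492.5  -352.27]
z 37.5 [ 558.75  -237.525] [ 521.25  -302.475]
y 95 [ 622.27 -317.5 ] [ 457.73 -222.5 ]
y 37.5 [ 572.475 -288.75 ] [ 507.525 -251.25 ]
```

View pics/t2.png

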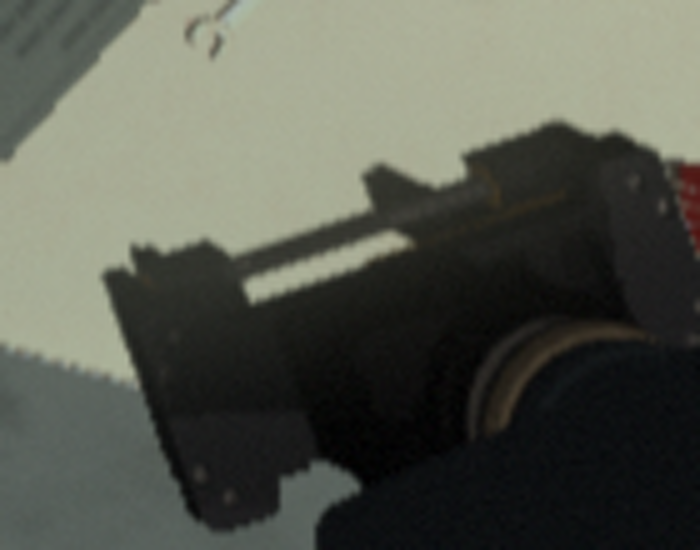

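Emit:
{"api": "send_rows", "payload": {
  "fingers": [1, 1, 1, 1, 1, 1, 1, 1, 1, 1],
  "dp": [
    [0, 0, 36],
    [0, 0, 72],
    [0, 0, 108],
    [0, 0, 144],
    [0, 0, 175],
    [25, 24, 180],
    [52, 49, 180],
    [79, 74, 180],
    [106, 100, 180],
    [133, 125, 180]
  ],
  "turn": [
    [0, 0, 0],
    [0, 0, 0],
    [0, 0, 0],
    [0, 0, 0],
    [0, 0, -0.1],
    [0, 0, -0.2],
    [0, 0, -0.3],
    [0, 0, -0.4],
    [0, 0, -0.5],
    [0, 0, -0.6]
  ]
}}

```text
time_s: 0.93
position: [0.3308, -0.4658, 0.4012]
tcp_rot: [[0.001, 0.96, -0.281], [0.003, -0.281, -0.96], [-1.0, -0.0, -0.003]]
force: [0.7, -0.4, 0.2]
opening: 1.002
```

```bash
python3 - <<'E'
from h import *
s=bot.read_state();p=s['position'];R=s['tcp_rot']
print(s['time_s'],p,R.round(4),s['joint_positions'],s['force'])
print('yaw z',np.degrees(np.arctan2(R[1,2],R[0,2])))
print('to go',(np.array([.5405,-.2698,.15])-p)*1000)
E
```

```text
0.9333 [ 0.33076275 -0.46576576  0.4012394 ] [[ 6.000e-04  9.597e-01 -2.809e-01]
 [ 2.900e-03 -2.809e-01 -9.597e-01]
 [-1.000e+00 -3.000e-04 -2.900e-03]] [-65.87636484  17.21311549  75.00336948   0.09649093  87.91960834
  40.43571217] [ 0.74499842 -0.36080419  0.17092646]
yaw z -106.31571589031749
to go [ 209.73725191  195.96575899 -251.23940094]
```

Emit:
{"api": "send_rows", "payload": {
  "fingers": [1, 1, 1, 1, 1, 1, 1, 1, 1, 1],
  "dp": [
    [27, 25, 0],
    [54, 50, 0],
    [81, 75, 0],
    [108, 101, 0],
    [135, 126, 0],
    [162, 151, 0],
    [189, 177, 0],
    [209.7, 196, 0],
    [209.7, 196, -40],
    [209.7, 196, -80]
  ],
  "turn": [
    [0, 0, -0.08],
    [0, 0, -0.16],
    [0, 0, -0.236],
    [0, 0, -0.236],
    [0, 0, -0.236],
    [0, 0, -0.236],
    [0, 0, -0.236],
    [0, 0, -0.236],
    [0, 0, -0.236],
    [0, 0, -0.236]
  ]
}}

```text
time_s: 1.77
position: [0.5433, -0.2689, 0.3227]
tcp_rot: [[0.007, 0.869, -0.494], [-0.002, -0.494, -0.869], [-1.0, 0.007, -0.002]]
force: [-0.0, -0.3, -0.8]
opening: 1.0
```

```bash
cat > st.py <<'E'
from h import *
s=bot.read_state();p=s['position'];R=s['tcp_rot']
print('t',round(s['time_s'],2),'p',(p*1000).round(1),'F',s['force'].round(2),'M',s['moment'].round(3),'op',round(s['opening'],3),'q',s['joint_positions'].round(1))
print('yaw z %.2f'%np.degrees(np.arctan2(R[1,2],R[0,2])),'x',R[:,0].round(4))
E
python3 - <<'E'
from st import *
c=bot.capture('top');cv2.imwrite('pics/t3.png',c['img'])
c=bot.capture('scene');cv2.imwrite('pics/s3.png',c['img'])
E
```

```text
t 1.77 p [ 543.3 -268.9  322.7] F [-0.04 -0.26 -0.84] M [ 0.068  0.123 -0.027] op 1.0 q [-37.   23.1  77.9   0.2  78.6  82.6]
yaw z -119.62 x [ 0.0073 -0.0018 -1.    ]
```

View pics/s3.png

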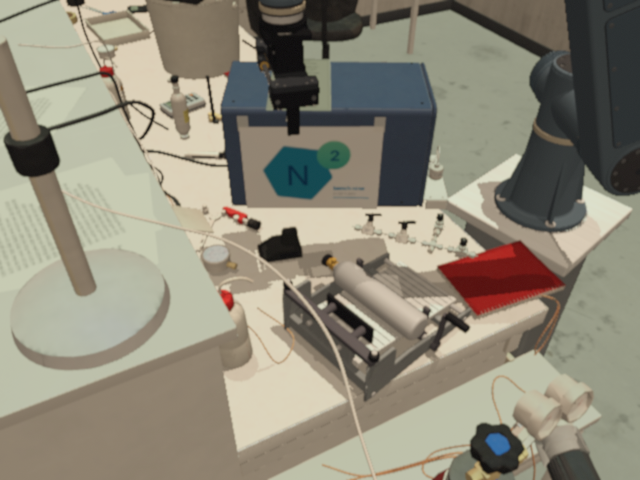

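View pics/t3.png

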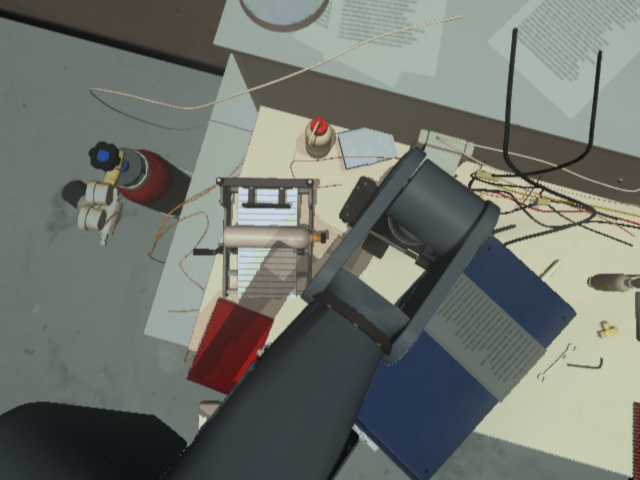

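The gripper hangs above the chock, clear of the box. Going down in stages.

Emit:
{"api": "send_rows", "payload": {
  "fingers": [1, 1, 1, 1, 1, 1, 1, 1],
  "dp": [
    [-3, -1, -38],
    [-3, -1, -76],
    [-3, -1, -114],
    [-3, -1, -152],
    [-3, -1, -190],
    [-3, -1, -215],
    [-3, -1, -222],
    [-3, -1, -222]
  ],
  "turn": [
    [0, 0, 0],
    [0, 0, 0],
    [0, 0, 0],
    [0, 0, 0],
    [0, 0, 0],
    [0, 0, 0],
    [0, 0, 0],
    [0, 0, 0]
  ]
}}

```text
time_s: 2.53
position: [0.5331, -0.2673, 0.0908]
tcp_rot: [[-0.015, 0.867, -0.497], [0.015, -0.497, -0.868], [-1.0, -0.021, -0.005]]
force: [-0.9, -0.7, 1.4]
opening: 0.997
```

```bash
python3 - <<'E'
from st import *
c=bot.capture('scene');crop(c,'s4',200,100,440,280,3.3)
E
```

```text
t 2.53 p [ 533.1 -267.3   90.8] F [-0.92 -0.72  1.44] M [ 0.091 -0.03   0.024] op 0.997 q [-37.4  38.4  91.5   0.2  51.3  82.3]
yaw z -119.82 x [-0.0153  0.015  -0.9998]
```

View pics/s4.png

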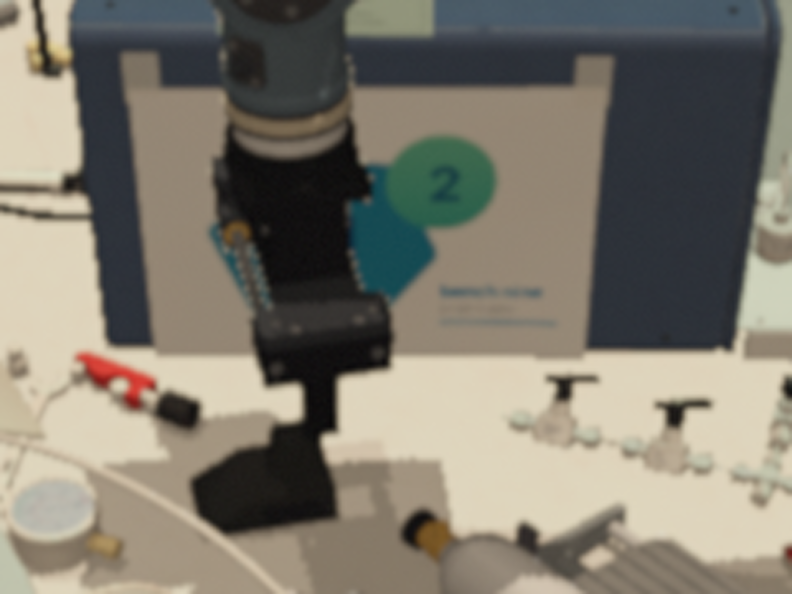

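Emit:
{"api": "send_rows", "payload": {
  "fingers": [1, 1, 1],
  "dp": [
    [7.4, -2.5, 0],
    [7.4, -2.5, 0],
    [7.4, -2.5, 0]
  ],
  "turn": [
    [-0.015, -0.015, 0],
    [-0.015, -0.015, 0],
    [-0.015, -0.015, 0]
  ]
}}

```text
time_s: 2.83
position: [0.5435, -0.2716, 0.0951]
tcp_rot: [[0.007, 0.868, -0.497], [-0.006, -0.497, -0.868], [-1.0, 0.009, 0.001]]
force: [-0.2, 1.1, 0.0]
opening: 0.997
```

```bash
python3 st.py
```

```text
t 2.83 p [ 543.5 -271.6   95.1] F [-0.2   1.11  0.03] M [0.073 0.045 0.003] op 0.997 q [-37.1  38.2  91.1  -0.   50.3  82.7]
yaw z -119.79 x [ 0.007  -0.0055 -1.    ]
```

Emit:
{"api": "send_rows", "payload": {
  "fingers": [1, 1, 1, 1, 1, 1, 1, 1, 1, 1],
  "dp": [
    [-3, 1.8, -9],
    [-3, 1.8, -20],
    [-3, 1.8, -31],
    [-3, 1.8, -41],
    [-3, 1.8, -49],
    [-3, 1.8, -55],
    [-3, 1.8, -60],
    [-3, 1.8, -63],
    [-3, 1.8, -65],
    [-3, 1.8, -65]
  ],
  "turn": [
    [0.0055, 0.007, 0],
    [0.0055, 0.007, 0],
    [0.0055, 0.007, 0],
    [0.0055, 0.007, 0],
    [0.0055, 0.007, 0],
    [0.0055, 0.007, 0],
    [0.0055, 0.007, 0],
    [0.0055, 0.007, 0],
    [0.0055, 0.007, 0],
    [0.0055, 0.007, 0]
  ]
}}

```text
time_s: 3.67
position: [0.5404, -0.2698, 0.0297]
tcp_rot: [[-0.0, 0.868, -0.497], [0.0, -0.497, -0.868], [-1.0, -0.0, 0.0]]
force: [-0.3, -0.7, -0.6]
opening: 0.999
```

```bash
python3 - <<'E'
from st import *
c=bot.capture('scene');crop(c,'s5',200,100,440,280,3.3)
E
```

```text
t 3.67 p [ 540.4 -269.8   29.7] F [-0.29 -0.68 -0.58] M [ 0.079 -0.017  0.072] op 0.999 q [-37.1  43.9  92.7  -0.   43.4  82.7]
yaw z -119.79 x [-4.e-04  2.e-04 -1.e+00]
```

View pics/s5.png

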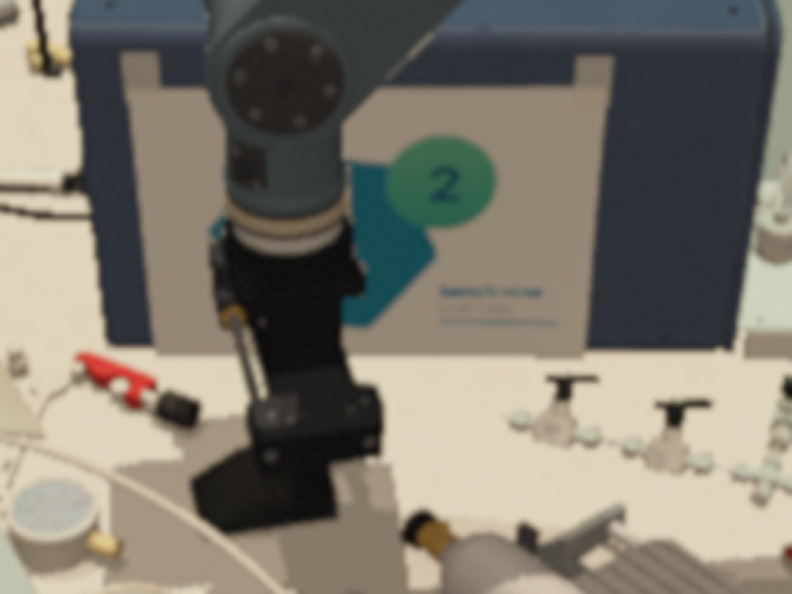

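The fingers straddle the rib and no force shows. Closing.

Emit:
{"api": "send_rows", "payload": {
  "fingers": [0.6, 0.4, 0.2, 0, 0, 0, 0, 0, 0, 0],
  "dp": [
    [0, 0, 0],
    [0, 0, 0],
    [0, 0, 0],
    [0, 0, 0],
    [0, 0, 0],
    [0, 0, 0],
    [0, 0, 0],
    [0, 0, 0],
    [0, 0, 0],
    [0, 0, 0]
  ],
  "turn": [
    [0, 0, 0],
    [0, 0, 0],
    [0, 0, 0],
    [0, 0, 0],
    [0, 0, 0],
    [0, 0, 0],
    [0, 0, 0],
    [0, 0, 0],
    [0, 0, 0],
    [0, 0, 0]
  ]
}}

```text
time_s: 4.55
position: [0.5405, -0.2698, 0.03]
tcp_rot: [[0.0, 0.868, -0.497], [-0.0, -0.497, -0.868], [-1.0, 0.0, 0.0]]
force: [-0.6, -0.5, -0.3]
opening: 0.327
```

```bash
python3 st.py
```

```text
t 4.55 p [ 540.5 -269.8   30. ] F [-0.55 -0.53 -0.32] M [ 0.127  0.006 -0.029] op 0.327 q [-37.1  43.8  92.7  -0.   43.4  82.7]
yaw z -119.79 x [ 0.e+00 -1.e-04 -1.e+00]
```

Emit:
{"api": "send_rows", "payload": {
  "fingers": [0, 0, 0, 0, 0],
  "dp": [
    [0, 0, 0],
    [0, 0, 0],
    [0, 0, 0],
    [0, 0, 0],
    [0, 0, 0]
  ],
  "turn": [
    [0, 0, 0],
    [0, 0, 0],
    [0, 0, 0],
    [0, 0, 0],
    [0, 0, 0]
  ]
}}

```text
time_s: 4.97
position: [0.5404, -0.2699, 0.03]
tcp_rot: [[-0.0, 0.868, -0.497], [-0.0, -0.497, -0.868], [-1.0, -0.0, 0.0]]
force: [-1.1, -1.2, -1.2]
opening: 0.183
```

```bash
python3 st.py
```

```text
t 4.97 p [ 540.4 -269.9   30. ] F [-1.07 -1.15 -1.23] M [-0.057  0.107  0.004] op 0.183 q [-37.1  43.8  92.7  -0.   43.4  82.7]
yaw z -119.78 x [-1.e-04 -2.e-04 -1.e+00]
```

Emit:
{"api": "send_rows", "payload": {
  "fingers": [0, 0, 0, 0, 0, 0, 0, 0, 0, 0],
  "dp": [
    [0, 0, 5],
    [0, 0, 15],
    [0, 0, 30],
    [0, 0, 50],
    [0, 0, 75],
    [0, 0, 100],
    [0, 0, 125],
    [0, 0, 145],
    [0, 0, 155],
    [0, 0, 160]
  ],
  "turn": [
    [0, 0, 0],
    [0, 0, 0],
    [0, 0, 0],
    [0, 0, 0],
    [0, 0, 0.06],
    [0, 0, 0.12],
    [0, 0, 0.18],
    [0, 0, 0.25],
    [0, 0, 0.3],
    [0, 0, 0.33]
  ]
}}

```text
time_s: 5.8
position: [0.5414, -0.2704, 0.1934]
tcp_rot: [[0.004, 0.982, -0.186], [-0.003, -0.186, -0.982], [-1.0, 0.004, 0.002]]
force: [0.1, 0.1, -2.4]
opening: 0.183
```

```bash
python3 - <<'E'
from st import *
from scipy.spatial.transform import Rotation as Ro
def target(s,y,h,yaw=-.6):
    a=np.radians(8);n=np.array([-np.sin(a),0,np.cos(a)]);d=np.array([np.cos(a),0,np.sin(a)])
    return np.array([.558,y,.042])+d*s+n*h
a=np.radians(8)
Rt=Ro.from_euler('y',-8,degrees=True).as_matrix()@Ro.from_euler('z',-.6,degrees=True).as_matrix()
# chock frame cols; tool x=-n, tool z=-y_chock, tool y = z×x
xt=-Rt[:,2];zt=-Rt[:,1];T=np.c_[xt,np.cross(zt,xt),zt]
print('turn',Ro.from_matrix(T@R.T).as_rotvec().round(4),'dp',(target(-.108,-.0045,.03)-p)*1000)
t=np.load('top0.npz');P=cloud(t)
for r in(235,237,239): print([ (u,P[r,u].round(3).tolist()) for u in list(range(219,230))+list(range(306,330,3))][:])
c=bot.capture('scene');crop(c,'s6',200,50,500,350,2.5)
E
```

```text
t 5.8 p [ 541.4 -270.4  193.4] F [ 0.1   0.09 -2.35] M [ 0.075  0.054 -0.011] op 0.183 q [-37.1  30.5  87.   -0.   62.2  63.6]
yaw z -100.74 x [ 0.0039 -0.003  -1.    ]
turn [-0.0097 -0.1351  0.1769] dp [ -94.51696696  265.86564933 -136.67867371]
[(219, [0.579, 0.159, -0.152]), (220, [0.58, 0.157, -0.156]), (221, [0.566, 0.117, -0.003]), (222, [0.566, 0.114, -0.002]), (223, [0.558, 0.09, 0.09]), (224, [0.557, 0.087, 0.093]), (225, [0.558, 0.085, 0.09]), (226, [0.557, 0.081, 0.095]), (227, [0.557, 0.08, 0.093]), (228, [0.558, 0.078, 0.091]), (229, [0.557, 0.075, 0.094]), (306, [0.559, -0.103, 0.091]), (309, [0.56, -0.11, 0.081]), (312, [0.561, -0.116, 0.074]), (315, [0.561, -0.124, 0.075]), (318, [0.561, -0.131, 0.077]), (321, [0.561, -0.138, 0.078]), (324, [0.561, -0.145, 0.08]), (327, [0.568, -0.152, -0.0])]
[(219, [0.573, 0.159, -0.152]), (220, [0.574, 0.157, -0.158]), (221, [0.56, 0.115, 0.003]), (222, [0.561, 0.114, -0.001]), (223, [0.553, 0.089, 0.093]), (224, [0.552, 0.086, 0.094]), (225, [0.553, 0.085, 0.091]), (226, [0.552, 0.081, 0.095]), (227, [0.553, 0.079, 0.093]), (228, 
[... 171 characters left out ...]
3]), (318, [0.556, -0.131, 0.076]), (321, [0.556, -0.138, 0.081]), (324, [0.556, -0.145, 0.081]), (327, [0.563, -0.152, 0.001])]
[(219, [0.568, 0.161, -0.16]), (220, [0.555, 0.118, 0.0]), (221, [0.556, 0.116, -0.002]), (222, [0.556, 0.114, -0.002]), (223, [0.548, 0.089, 0.09]), (224, [0.548, 0.087, 0.091]), (225, [0.548, 0.084, 0.092]), (226, [0.548, 0.082, 0.09]), (227, [0.548, 0.079, 0.095]), (228, [0.548, 0.078, 0.089]), (229, [0.548, 0.074, 0.094]), (306, [0.55, -0.103, 0.085]), (309, [0.551, -0.11, 0.079]), (312, [0.551, -0.117, 0.075]), (315, [0.551, -0.124, 0.084]), (318, [0.551, -0.131, 0.076]), (321, [0.551, -0.138, 0.082]), (324, [0.551, -0.145, 0.08]), (327, [0.558, -0.152, 0.0])]
```

View pics/s6.png

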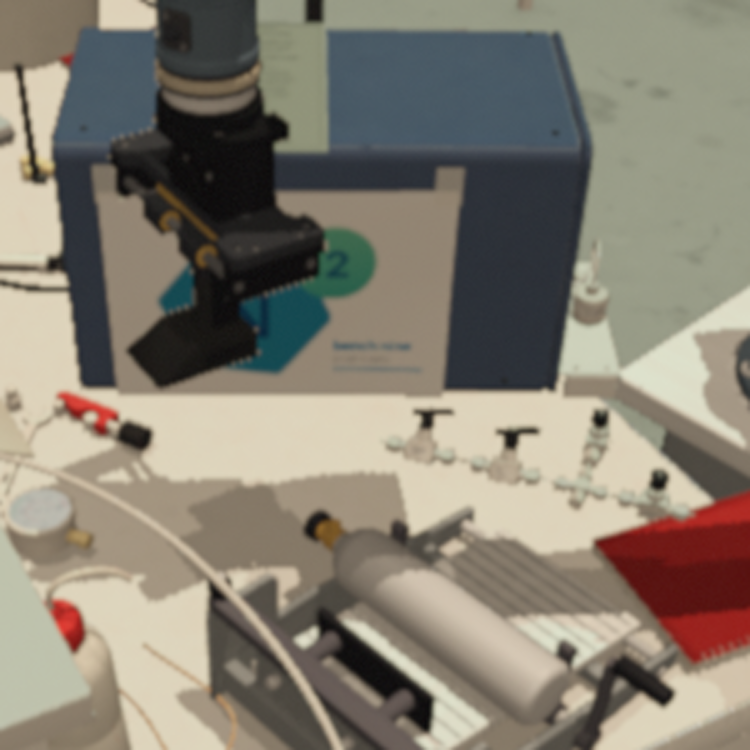

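Emit:
{"api": "send_rows", "payload": {
  "fingers": [0, 0, 0, 0, 0, 0, 0, 0, 0, 0],
  "dp": [
    [-5, 13, 0],
    [-15, 40, 0],
    [-26, 73, 0],
    [-38, 106, 0],
    [-50, 139, 0],
    [-61, 172, 0],
    [-72, 204, 0],
    [-82, 232, 0],
    [-90, 254, 0],
    [-94.5, 266, 0]
  ],
  "turn": [
    [0, -0.01, 0.02],
    [-0.001, -0.025, 0.04],
    [-0.002, -0.04, 0.06],
    [-0.003, -0.055, 0.08],
    [-0.005, -0.07, 0.1],
    [-0.006, -0.085, 0.12],
    [-0.007, -0.1, 0.14],
    [-0.008, -0.115, 0.16],
    [-0.009, -0.13, 0.17],
    [-0.01, -0.135, 0.177]
  ]
}}

```text
time_s: 6.68
position: [0.4438, -0.0016, 0.1933]
tcp_rot: [[0.136, 0.991, -0.008], [0.001, -0.008, -1.0], [-0.991, 0.136, -0.003]]
force: [-0.3, -0.4, -2.0]
opening: 0.179
```

```bash
cat > tg.py <<'E'
from st import *
from scipy.spatial.transform import Rotation as Ro
def target(s,y,h):
    a=np.radians(8);n=np.array([-np.sin(a),0,np.cos(a)]);d=np.array([np.cos(a),0,np.sin(a)])
    return np.array([.558,y,.042])+d*s+n*h
Rt=Ro.from_euler('y',-8,degrees=True).as_matrix()@Ro.from_euler('z',-.6,degrees=True).as_matrix()
xt=-Rt[:,2];zt=-Rt[:,1];T=np.c_[xt,np.cross(zt,xt),zt]
def rel(tgt): print('turn',Ro.from_matrix(T@R.T).as_rotvec().round(4),'dp',((tgt-p)*1000).round(1))
a=np.radians(8)
def bed(q=p): # s,h of TCP in bed frame
    v=q-np.array([.558,-.0045,.042]);return (v[0]*np.cos(a)+v[2]*np.sin(a))*1000,(-v[0]*np.sin(a)+v[2]*np.cos(a))*1000
F=s['force'];print('s,h mm',np.round(bed(),1),'y',round(p[1]*1000,1),'F_slope %.2f F_norm %.2f'%(F[0]*np.cos(a)+F[2]*np.sin(a),-F[0]*np.sin(a)+F[2]*np.cos(a)))
E
python3 - <<'E'
from tg import *
rel(target(-.108,-.0045,.030))
c=bot.capture('scene');crop(c,'s7',230,120,490,380,2.3)
c=bot.capture('top');crop(c,'t7',180,160,420,310,3.3)
E
```

```text
t 6.68 p [443.8  -1.6 193.3] F [-0.34 -0.37 -1.99] M [-0.012  0.198 -0.058] op 0.179 q [-16.3  16.3 114.6   3.4  41.7  71.8]
yaw z -90.47 x [ 0.1363  0.0014 -0.9907]
s,h mm [-92.1 165.7] y -1.6 F_slope -0.61 F_norm -1.92
turn [-0.0011 -0.0029 -0.0022] dp [   3.1   -2.9 -136.6]
```

View pics/s7.png

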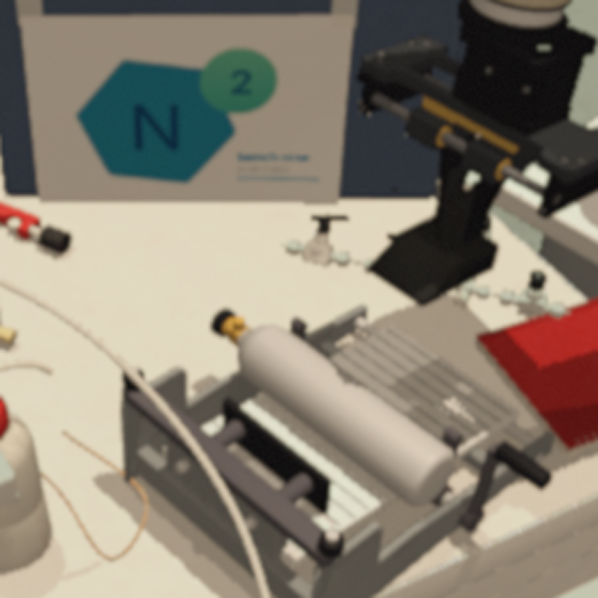

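Emit:
{"api": "send_rows", "payload": {
  "fingers": [0, 0, 0, 0, 0, 0, 0, 0, 0, 0],
  "dp": [
    [3, -3, -8],
    [3, -3, -24],
    [3, -3, -44],
    [3, -3, -64],
    [3, -3, -84],
    [3, -3, -100],
    [3, -3, -112],
    [3, -3, -120],
    [3, -3, -125],
    [3, -3, -128]
  ],
  "turn": [
    [-0.001, -0.003, -0.002],
    [-0.001, -0.003, -0.002],
    [-0.001, -0.003, -0.002],
    [-0.001, -0.003, -0.002],
    [-0.001, -0.003, -0.002],
    [-0.001, -0.003, -0.002],
    [-0.001, -0.003, -0.002],
    [-0.001, -0.003, -0.002],
    [-0.001, -0.003, -0.002],
    [-0.001, -0.003, -0.002]
  ]
}}

```text
time_s: 7.62
position: [0.4489, -0.0063, 0.0649]
tcp_rot: [[0.141, 0.99, -0.01], [-0.001, -0.01, -1.0], [-0.99, 0.141, -0.001]]
force: [0.1, 0.7, -1.9]
opening: 0.181
```

Emit:
{"api": "send_rows", "payload": {
  "fingers": [0, 0],
  "dp": [
    [0, 0, 0],
    [0, 0, 0]
  ],
  "turn": [
    [0, 0, 0],
    [0, 0, 0]
  ]
}}

```text
time_s: 7.78
position: [0.4497, -0.0067, 0.0652]
tcp_rot: [[0.142, 0.99, -0.011], [-0.001, -0.011, -1.0], [-0.99, 0.142, -0.0]]
force: [0.2, -1.0, -0.9]
opening: 0.179
```

```bash
python3 - <<'E'
from tg import *
rel(target(-.108,-.0045,.030))
c=bot.capture('scene');crop(c,'s8',330,220,490,340,4.5)
E
```

```text
t 7.78 p [449.7  -6.7  65.2] F [ 0.19 -0.96 -0.93] M [ 0.072  0.114 -0.009] op 0.179 q [-16.7  32.7 120.7   7.   18.9  67.4]
yaw z -90.61 x [ 0.1421 -0.0015 -0.9899]
s,h mm [-104.    38.1] y -6.7 F_slope 0.05 F_norm -0.95
turn [0.0015 0.0029 0.0003] dp [-2.9  2.2 -8.5]
```

View pics/s8.png

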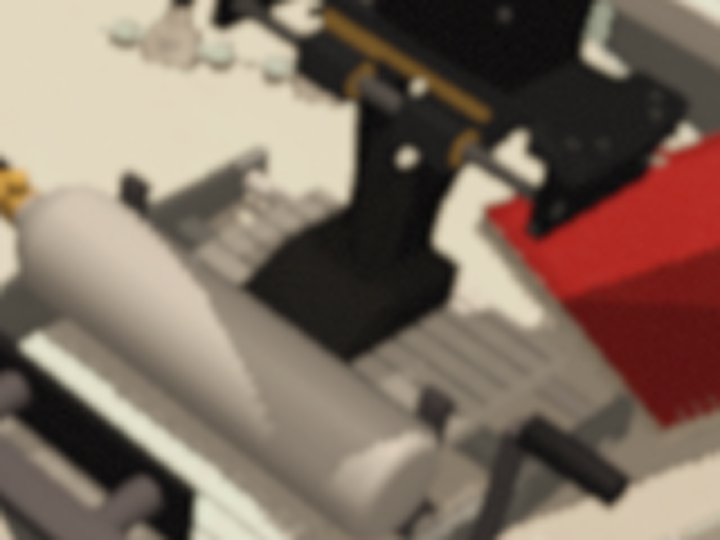

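Emit:
{"api": "send_rows", "payload": {
  "fingers": [0, 0, 0, 0, 0, 0],
  "dp": [
    [-2.5, 2, -2],
    [-2.5, 2, -4],
    [-2.5, 2, -5.5],
    [-2.5, 2, -6.5],
    [-2.5, 2, -7],
    [-2.5, 2, -7]
  ],
  "turn": [
    [0.001, 0.003, 0],
    [0.001, 0.003, 0],
    [0.001, 0.003, 0],
    [0.001, 0.003, 0],
    [0.001, 0.003, 0],
    [0.001, 0.003, 0]
  ]
}}

```text
time_s: 8.33
position: [0.4472, -0.0046, 0.0583]
tcp_rot: [[0.139, 0.99, -0.01], [-0.0, -0.01, -1.0], [-0.99, 0.139, -0.001]]
force: [0.7, -0.2, -1.4]
opening: 0.181
```

```bash
python3 tg.py
```

```text
t 8.33 p [447.2  -4.6  58.3] F [ 0.66 -0.23 -1.36] M [ 0.071  0.218 -0.055] op 0.181 q [-16.6  33.6 121.2   7.4  17.7  67.1]
yaw z -90.60 x [ 1.392e-01 -5.000e-04 -9.903e-01]
s,h mm [-107.5   31.6] y -4.6 F_slope 0.47 F_norm -1.44
```

Emit:
{"api": "send_rows", "payload": {
  "fingers": [0, 0, 0],
  "dp": [
    [0, 0, -1],
    [0, 0, -1.5],
    [0, 0, -1.5]
  ],
  "turn": [
    [0, 0, 0],
    [0, 0, 0],
    [0, 0, 0]
  ]
}}

```text
time_s: 8.58
position: [0.4471, -0.0046, 0.0567]
tcp_rot: [[0.139, 0.99, -0.01], [-0.0, -0.01, -1.0], [-0.99, 0.139, -0.001]]
force: [1.1, -0.5, -2.4]
opening: 0.183
```

```bash
python3 tg.py
```

```text
t 8.58 p [447.1  -4.6  56.7] F [ 1.08 -0.52 -2.44] M [ 0.007  0.235 -0.036] op 0.183 q [-16.6  33.9 121.2   7.5  17.4  67. ]
yaw z -90.60 x [ 1.390e-01 -4.000e-04 -9.903e-01]
s,h mm [-107.8   30. ] y -4.6 F_slope 0.73 F_norm -2.57
```

Emit:
{"api": "send_rows", "payload": {
  "fingers": [0, 0, 0],
  "dp": [
    [0, 0, -0.5],
    [0, 0, -1],
    [0, 0, -1]
  ],
  "turn": [
    [0, 0, 0],
    [0, 0, 0],
    [0, 0, 0]
  ]
}}

```text
time_s: 8.83
position: [0.4472, -0.0046, 0.0566]
tcp_rot: [[0.14, 0.99, -0.01], [-0.001, -0.01, -1.0], [-0.99, 0.14, -0.001]]
force: [-1.5, -0.4, 9.0]
opening: 0.181
```

Emit:
{"api": "send_rows", "payload": {
  "fingers": [0, 0, 0],
  "dp": [
    [0, 0, -0.5],
    [0, 0, -1],
    [0, 0, -1]
  ],
  "turn": [
    [0, 0, 0],
    [0, 0, 0],
    [0, 0, 0]
  ]
}}

```text
time_s: 9.08
position: [0.4472, -0.0046, 0.0566]
tcp_rot: [[0.142, 0.99, -0.01], [-0.001, -0.01, -1.0], [-0.99, 0.142, -0.0]]
force: [-3.6, -0.4, 12.6]
opening: 0.18
```

```bash
python3 - <<'E'
from tg import *
c=bot.capture('scene');crop(c,'s9',330,220,490,340,4.5)
E
```

```text
t 9.08 p [447.2  -4.6  56.6] F [-3.63 -0.41 12.57] M [ 0.07   0.378 -0.025] op 0.18 q [-16.6  33.9 121.3   7.7  17.1  66.9]
yaw z -90.60 x [ 0.1415 -0.0011 -0.9899]
s,h mm [-107.7   29.8] y -4.6 F_slope -1.84 F_norm 12.95
```

View pics/s9.png

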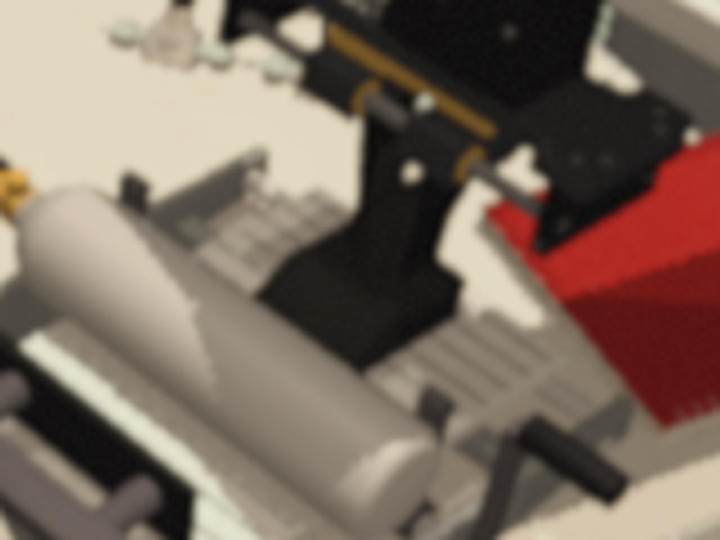

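Emit:
{"api": "send_rows", "payload": {
  "fingers": [0, 0, 0, 0],
  "dp": [
    [0, 0, 0.2],
    [0, 0, 0.3],
    [2, 0, 0.58],
    [4, 0, 0.86]
  ],
  "turn": [
    [0, 0.001, 0],
    [0, 0.002, 0],
    [0, 0.002, 0],
    [0, 0.002, 0]
  ]
}}

```text
time_s: 9.47
position: [0.4511, -0.0046, 0.0572]
tcp_rot: [[0.139, 0.99, -0.01], [-0.001, -0.01, -1.0], [-0.99, 0.139, -0.001]]
force: [-1.4, -0.2, -0.8]
opening: 0.184
```

```bash
python3 tg.py
```

```text
t 9.47 p [451.1  -4.6  57.2] F [-1.39 -0.22 -0.82] M [-0.01   0.352  0.011] op 0.184 q [-16.4  33.9 120.6   7.1  18.   67.6]
yaw z -90.60 x [ 1.388e-01 -8.000e-04 -9.903e-01]
s,h mm [-103.7   29.9] y -4.6 F_slope -1.49 F_norm -0.62
```

Emit:
{"api": "send_rows", "payload": {
  "fingers": [0, 0, 0, 0, 0, 0, 0, 0],
  "dp": [
    [2.5, 0, 0.35],
    [5, 0, 0.7],
    [7.5, 0, 1.05],
    [10, 0, 1.4],
    [12.5, 0, 1.75],
    [15, 0, 2.1],
    [17, 0, 2.4],
    [17, 0, 2.4]
  ],
  "turn": [
    [0, 0, 0],
    [0, 0, 0],
    [0, 0, 0],
    [0, 0, 0],
    [0, 0, 0],
    [0, 0, 0],
    [0, 0, 0],
    [0, 0, 0]
  ]
}}

```text
time_s: 10.13
position: [0.4645, -0.0033, 0.0592]
tcp_rot: [[0.132, 0.991, -0.01], [0.002, -0.01, -1.0], [-0.991, 0.132, -0.003]]
force: [-4.5, 0.5, 3.1]
opening: 0.181
```

```bash
python3 tg.py
```

```text
t 10.13 p [464.5  -3.3  59.2] F [-4.47  0.45  3.12] M [0.204 0.625 0.089] op 0.181 q [-15.7  34.  118.3   6.1  20.5  69.4]
yaw z -90.56 x [ 0.1316  0.0015 -0.9913]
s,h mm [-90.2  30. ] y -3.3 F_slope -4.00 F_norm 3.71
```

Emit:
{"api": "send_rows", "payload": {
  "fingers": [0, 0, 0, 0, 0],
  "dp": [
    [1.5, 0, 0.2],
    [3, 0, 0.4],
    [4.5, 0, 0.6],
    [6, 0, 0.8],
    [7.5, 0, 1.0]
  ],
  "turn": [
    [0, 0, 0],
    [0, 0, 0],
    [0, 0, 0],
    [0, 0, 0],
    [0, 0, 0]
  ]
}}

```text
time_s: 10.55
position: [0.4672, -0.002, 0.0597]
tcp_rot: [[0.122, 0.992, -0.009], [0.004, -0.01, -1.0], [-0.993, 0.122, -0.005]]
force: [-9.6, 0.1, 8.4]
opening: 0.185
```

```bash
python3 tg.py
```

```text
t 10.55 p [467.2  -2.   59.7] F [-9.62  0.07  8.4 ] M [-0.145  1.258 -0.108] op 0.185 q [-15.4  34.  117.5   5.6  21.9  70. ]
yaw z -90.53 x [ 0.1219  0.0043 -0.9925]
s,h mm [-87.5  30.2] y -2.0 F_slope -8.35 F_norm 9.66
```

```bash
python3 - <<'E'
from tg import *
c=bot.capture('scene');crop(c,'s10',330,220,490,340,4.5)
c=bot.capture('top');crop(c,'t10',180,160,420,310,3.3)
P=cloud(c)
for y in(-.06,-.04,.02,.04,.06):
    w=P[(abs(P[...,1]-y)<.008)&(P[...,2]>.08)&(P[...,0]>.52)&(P[...,0]<.6)]
    if len(w)>8:
        print(y,len(w),w[:,0].min(),w[:,0].max())
E
```

```text
t 10.55 p [467.2  -2.   59.7] F [-9.62  0.07  8.4 ] M [-0.145  1.258 -0.108] op 0.185 q [-15.4  34.  117.5   5.6  21.9  70. ]
yaw z -90.53 x [ 0.1219  0.0043 -0.9925]
s,h mm [-87.5  30.2] y -2.0 F_slope -8.35 F_norm 9.66
-0.06 135 0.5316062662396237 0.5786457004978524
-0.04 134 0.5313800982689698 0.5785082872172003
0.02 135 0.5330232021290837 0.5779642803042099
0.04 133 0.5329350137550932 0.5777522803456716
0.06 130 0.5327130117398085 0.5775058373080438
```

View pics/s10.png

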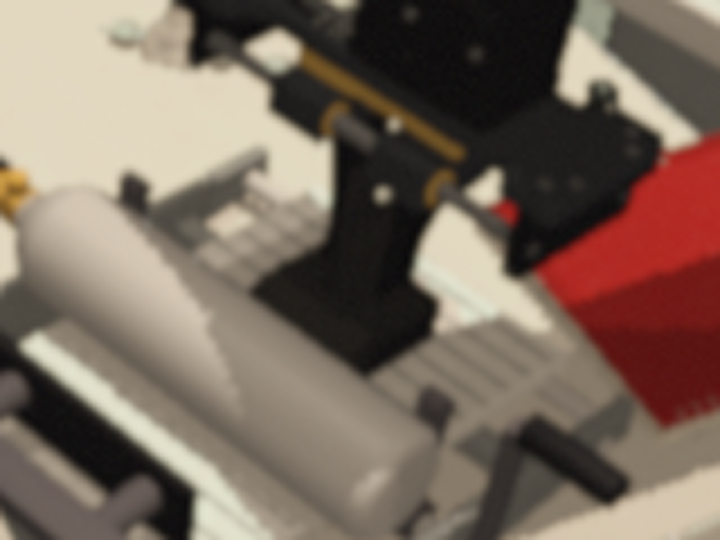

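View pics/t10.png

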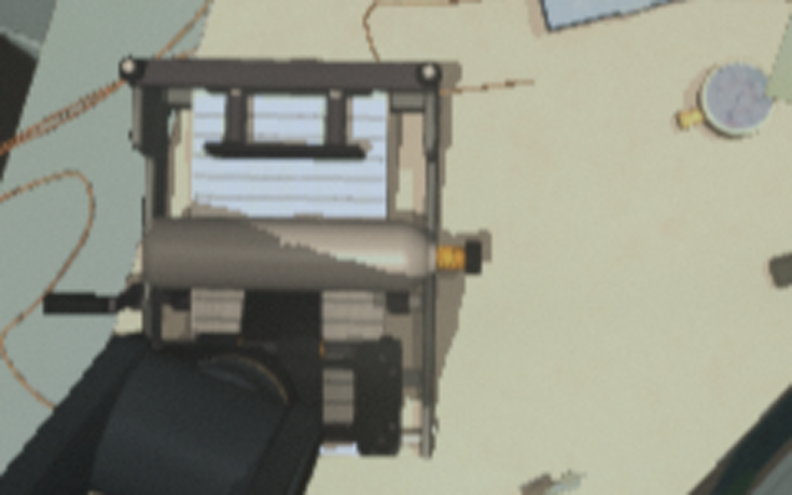

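Emit:
{"api": "send_rows", "payload": {
  "fingers": [0, 0, 0, 0],
  "dp": [
    [0, -1, 0.5],
    [0, -2, 0.8],
    [0, -2.5, 0.8],
    [0, -2.5, 0.8]
  ],
  "turn": [
    [0.003, -0.01, 0],
    [0.005, -0.017, 0],
    [0.005, -0.017, 0],
    [0.005, -0.017, 0]
  ]
}}

```text
time_s: 10.98
position: [0.4687, -0.005, 0.0605]
tcp_rot: [[0.141, 0.99, -0.01], [0.009, -0.011, -1.0], [-0.99, 0.141, -0.01]]
force: [0.7, 0.2, -2.3]
opening: 0.183
```

```bash
python3 - <<'E'
from tg import *
rel(target(-.0875,-.0045,.030))
E
```

```text
t 10.98 p [468.7  -5.   60.5] F [ 0.68  0.22 -2.26] M [-0.065  0.12  -0.002] op 0.183 q [-16.1  33.9 118.1   7.8  20.5  67.3]
yaw z -90.55 x [ 0.141   0.0086 -0.99  ]
s,h mm [-85.9  30.8] y -5.0 F_slope 0.36 F_norm -2.34
turn [-0.0086  0.0019 -0.0008] dp [-1.5  0.5 -1. ]
```

Emit:
{"api": "send_rows", "payload": {
  "fingers": [0, 0, 0, 0, 0],
  "dp": [
    [1, 0.5, -0.2],
    [2, 0.5, -0.2],
    [3, 0.5, -0.1],
    [4, 0.5, 0.0],
    [4, 0.5, 0.0]
  ],
  "turn": [
    [-0.0086, 0.002, 0],
    [-0.0086, 0.002, 0],
    [-0.0086, 0.002, 0],
    [-0.0086, 0.002, 0],
    [-0.0086, 0.002, 0]
  ]
}}

```text
time_s: 11.4
position: [0.4732, -0.0045, 0.0605]
tcp_rot: [[0.14, 0.99, -0.01], [-0.0, -0.01, -1.0], [-0.99, 0.14, -0.001]]
force: [-0.1, 0.9, -2.2]
opening: 0.181
```

```bash
python3 - <<'E'
from tg import *
rel(target(-.0875,-.0045,.030))
E
```

```text
t 11.4 p [473.2  -4.5  60.5] F [-0.13  0.89 -2.18] M [-0.001  0.245  0.002] op 0.181 q [-15.5  34.  117.4   6.   20.9  69.5]
yaw z -90.55 x [ 0.1397 -0.     -0.9902]
s,h mm [-81.4  30.1] y -4.5 F_slope -0.43 F_norm -2.14
turn [ 0.0001  0.0005 -0.0008] dp [-6.  0. -1.]
```

Emit:
{"api": "send_rows", "payload": {
  "fingers": [0, 0, 0, 0, 0],
  "dp": [
    [1, 0, 0.15],
    [2, 0, 0.3],
    [3, 0, 0.45],
    [4, 0, 0.6],
    [5, 0, 0.75]
  ],
  "turn": [
    [0, 0, 0],
    [0, 0, 0],
    [0, 0, 0],
    [0, 0, 0],
    [0, 0, 0]
  ]
}}

```text
time_s: 11.82
position: [0.4776, -0.0044, 0.0611]
tcp_rot: [[0.138, 0.99, -0.009], [0.0, -0.01, -1.0], [-0.99, 0.138, -0.002]]
force: [-1.1, 0.9, -2.6]
opening: 0.182
```

```bash
python3 - <<'E'
from tg import *
rel(target(-.0775,-.0045,.030))
E
```

```text
t 11.82 p [477.6  -4.4  61.1] F [-1.14  0.91 -2.56] M [ 0.03   0.545 -0.027] op 0.182 q [-15.4  34.1 116.7   5.8  21.6  70. ]
yaw z -90.54 x [ 1.383e-01  4.000e-04 -9.904e-01]
s,h mm [-77.   30.1] y -4.4 F_slope -1.49 F_norm -2.38
turn [-0.0003 -0.0009 -0.0009] dp [-0.5 -0.1 -0.1]
```

Emit:
{"api": "send_rows", "payload": {
  "fingers": [0, 0, 0, 0, 0, 0],
  "dp": [
    [1.2, 0, 0.1],
    [2.4, 0, 0.25],
    [3.6, 0, 0.4],
    [4.8, 0, 0.6],
    [6, 0, 0.75],
    [7.2, 0, 0.9]
  ],
  "turn": [
    [0, -0.001, 0],
    [0, -0.001, 0],
    [0, -0.001, 0],
    [0, -0.001, 0],
    [0, -0.001, 0],
    [0, -0.001, 0]
  ]
}}

```text
time_s: 12.32
position: [0.485, -0.0044, 0.062]
tcp_rot: [[0.139, 0.99, -0.009], [0.0, -0.01, -1.0], [-0.99, 0.139, -0.002]]
force: [-1.1, 0.1, -2.6]
opening: 0.181
```

```bash
python3 - <<'E'
from tg import *
rel(target(-.0775,-.0045,.030))
E
```

```text
t 12.32 p [485.   -4.4  62. ] F [-1.1   0.06 -2.57] M [-0.005  0.518  0.049] op 0.181 q [-15.1  34.2 115.7   5.5  22.5  70.5]
yaw z -90.54 x [ 1.394e-01  4.000e-04 -9.902e-01]
s,h mm [-69.5  30. ] y -4.4 F_slope -1.45 F_norm -2.39
turn [-0.0003  0.0002 -0.0009] dp [-7.9 -0.1 -1.1]
```

Emit:
{"api": "send_rows", "payload": {
  "fingers": [0, 0, 0, 0, 0, 0, 0, 0],
  "dp": [
    [1.5, 0, 0.2],
    [3, 0, 0.4],
    [4.5, 0, 0.6],
    [6, 0, 0.8],
    [7.5, 0, 1.0],
    [9, 0, 1.2],
    [10.5, 0, 1.45],
    [12, 0, 1.65]
  ],
  "turn": [
    [0, 0, 0],
    [0, 0, 0],
    [0, 0, 0],
    [0, 0, 0],
    [0, 0, 0],
    [0, 0, 0],
    [0, 0, 0],
    [0, 0, 0]
  ]
}}

```text
time_s: 12.98
position: [0.4971, -0.0043, 0.0637]
tcp_rot: [[0.139, 0.99, -0.009], [0.0, -0.01, -1.0], [-0.99, 0.139, -0.002]]
force: [-1.0, -1.2, -2.6]
opening: 0.182
```

```bash
python3 - <<'E'
from tg import *
c=bot.capture('scene');crop(c,'s11',280,220,480,370,3.9)
c=bot.capture('top');crop(c,'t11',180,160,420,310,3.3)
E
```

```text
t 12.98 p [497.1  -4.3  63.7] F [-1.01 -1.16 -2.6 ] M [-0.011  0.572 -0.024] op 0.182 q [-14.7  34.4 113.9   5.   24.   71.4]
yaw z -90.54 x [ 1.393e-01  4.000e-04 -9.902e-01]
s,h mm [-57.3  29.9] y -4.3 F_slope -1.36 F_norm -2.44
```

View pics/s11.png

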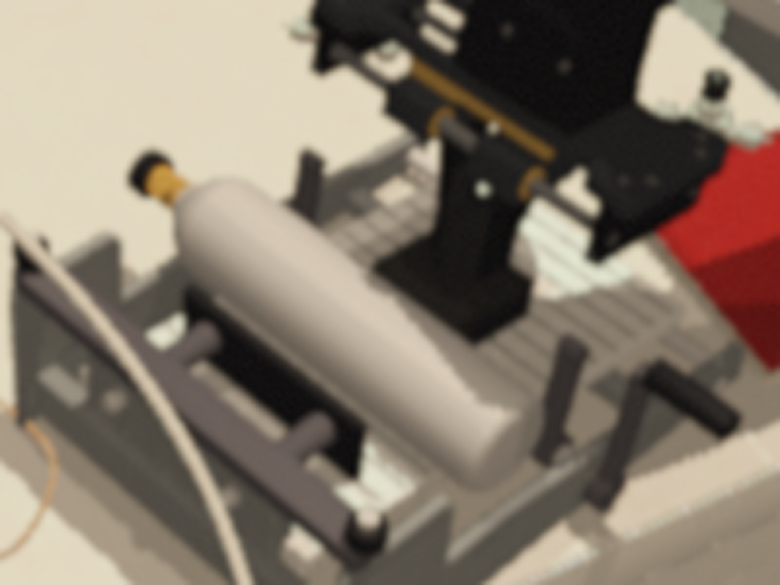

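View pics/t11.png

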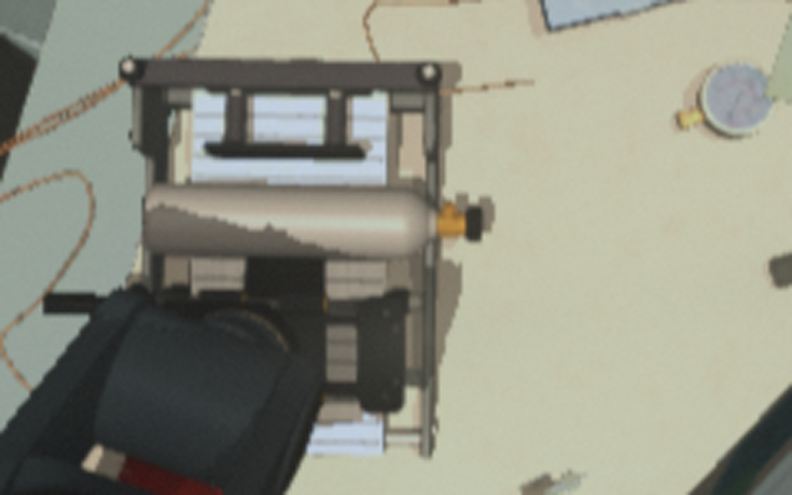

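Emit:
{"api": "send_rows", "payload": {
  "fingers": [0, 0, 0, 0, 0, 0, 0, 0],
  "dp": [
    [1.5, 0, 0.15],
    [3, 0, 0.35],
    [4.5, 0, 0.55],
    [6, 0, 0.75],
    [7.5, 0, 0.95],
    [9, 0, 1.15],
    [10.5, 0, 1.35],
    [12, 0, 1.55]
  ],
  "turn": [
    [0, 0, 0],
    [0, 0, 0],
    [0, 0, 0],
    [0, 0, 0],
    [0, 0, 0],
    [0, 0, 0],
    [0, 0, 0],
    [0, 0, 0]
  ]
}}

```text
time_s: 13.75
position: [0.5089, -0.0042, 0.0653]
tcp_rot: [[0.139, 0.99, -0.009], [0.001, -0.009, -1.0], [-0.99, 0.139, -0.002]]
force: [-4.2, 0.6, 0.3]
opening: 0.184
```

```bash
python3 tg.py
```

```text
t 13.75 p [508.9  -4.2  65.3] F [-4.24  0.61  0.28] M [-0.032  1.287 -0.015] op 0.184 q [-14.3  34.6 112.2   4.6  25.5  72.2]
yaw z -90.53 x [ 1.388e-01  5.000e-04 -9.903e-01]
s,h mm [-45.4  29.9] y -4.2 F_slope -4.16 F_norm 0.86
```

Emit:
{"api": "send_rows", "payload": {
  "fingers": [0, 0, 0, 0],
  "dp": [
    [0.8, 0, 0.15],
    [1.6, 0, 0.3],
    [2.4, 0, 0.42],
    [3.2, 0, 0.55]
  ],
  "turn": [
    [0, 0, 0],
    [0, 0, 0],
    [0, 0, 0],
    [0, 0, 0]
  ]
}}

```text
time_s: 14.08
position: [0.5131, -0.0045, 0.066]
tcp_rot: [[0.141, 0.99, -0.009], [0.0, -0.01, -1.0], [-0.99, 0.141, -0.001]]
force: [-2.3, -1.4, -2.3]
opening: 0.184
```

```bash
python3 tg.py
```

```text
t 14.08 p [513.1  -4.5  66. ] F [-2.34 -1.36 -2.35] M [-0.013  0.585  0.023] op 0.184 q [-14.2  34.7 111.6   4.5  25.9  72.4]
yaw z -90.54 x [ 1.406e-01  1.000e-04 -9.901e-01]
s,h mm [-41.1  30. ] y -4.5 F_slope -2.64 F_norm -2.00
```

Emit:
{"api": "send_rows", "payload": {
  "fingers": [0, 0, 0, 0],
  "dp": [
    [0.7, 0, 0.1],
    [1.4, 0, 0.2],
    [2.1, 0, 0.28],
    [2.8, 0, 0.38]
  ],
  "turn": [
    [0, 0.001, 0],
    [0, 0.001, 0],
    [0, 0.001, 0],
    [0, 0.001, 0]
  ]
}}

```text
time_s: 14.42
position: [0.5161, -0.0045, 0.0663]
tcp_rot: [[0.14, 0.99, -0.009], [0.0, -0.01, -1.0], [-0.99, 0.14, -0.001]]
force: [-1.4, 0.0, -1.7]
opening: 0.18
```

```bash
python3 tg.py
```

```text
t 14.42 p [516.1  -4.5  66.3] F [-1.37  0.   -1.74] M [0.015 0.672 0.05 ] op 0.18 q [-14.1  34.8 111.2   4.4  26.3  72.6]
yaw z -90.54 x [ 0.1397  0.     -0.9902]
s,h mm [-38.1  29.9] y -4.5 F_slope -1.60 F_norm -1.53
```

```bash
python3 - <<'E'
from tg import *
c=bot.capture('scene');crop(c,'s12',280,220,480,370,3.9)
c=bot.capture('top');crop(c,'t12',200,170,360,290,4.9)
E
```

```text
t 14.42 p [516.1  -4.5  66.3] F [-1.37  0.   -1.74] M [0.015 0.672 0.05 ] op 0.18 q [-14.1  34.8 111.2   4.4  26.3  72.6]
yaw z -90.54 x [ 0.1397  0.     -0.9902]
s,h mm [-38.1  29.9] y -4.5 F_slope -1.60 F_norm -1.53
```

View pics/t12.png

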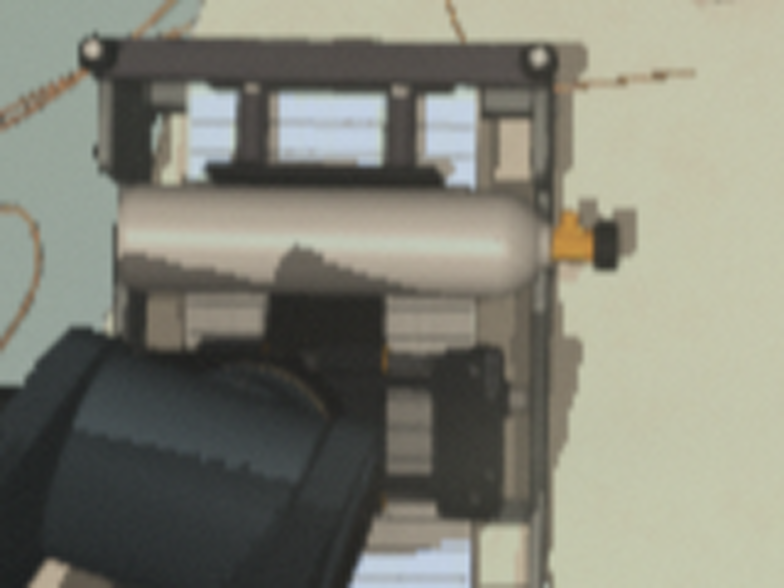

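View pics/s12.png

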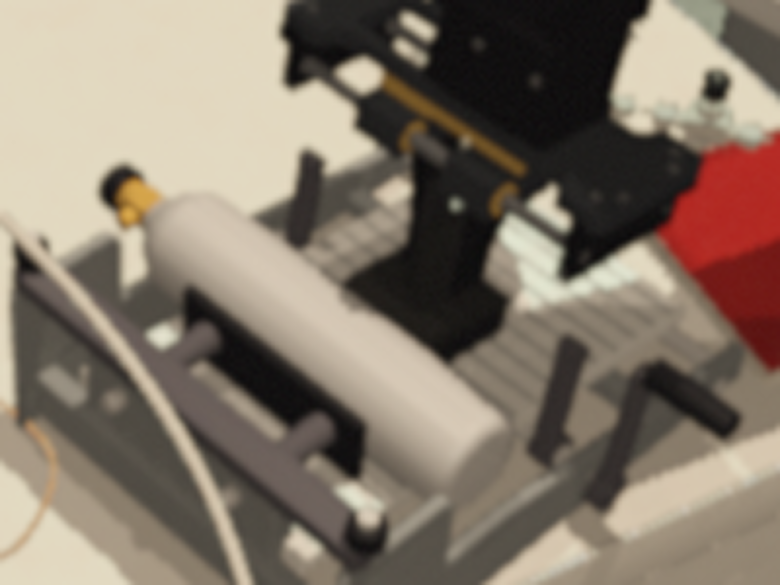

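Emit:
{"api": "send_rows", "payload": {
  "fingers": [0, 0, 0, 0],
  "dp": [
    [0.6, 0, 0.09],
    [1.2, 0, 0.18],
    [1.8, 0, 0.26],
    [2.2, 0, 0.32]
  ],
  "turn": [
    [0, 0, 0],
    [0, 0, 0],
    [0, 0, 0],
    [0, 0, 0]
  ]
}}

```text
time_s: 14.85
position: [0.5185, -0.0046, 0.0667]
tcp_rot: [[0.14, 0.99, -0.009], [-0.0, -0.01, -1.0], [-0.99, 0.14, -0.001]]
force: [-2.0, 0.2, -3.8]
opening: 0.187
```

```bash
python3 tg.py
```

```text
t 14.85 p [518.5  -4.6  66.7] F [-2.04  0.15 -3.79] M [-0.006  0.688 -0.005] op 0.187 q [-14.   34.8 110.8   4.3  26.6  72.8]
yaw z -90.54 x [ 1.401e-01 -1.000e-04 -9.901e-01]
s,h mm [-35.7  29.9] y -4.6 F_slope -2.55 F_norm -3.47
```

Emit:
{"api": "send_rows", "payload": {
  "fingers": [0, 0, 0, 0],
  "dp": [
    [0.6, 0, 0.07],
    [1.2, 0, 0.15],
    [1.8, 0, 0.23],
    [2.2, 0, 0.28]
  ],
  "turn": [
    [0, 0, 0],
    [0, 0, 0],
    [0, 0, 0],
    [0, 0, 0]
  ]
}}

```text
time_s: 15.18
position: [0.519, -0.0044, 0.0667]
tcp_rot: [[0.137, 0.991, -0.009], [0.0, -0.009, -1.0], [-0.991, 0.137, -0.002]]
force: [-5.9, -2.1, -0.4]
opening: 0.182
```

```bash
python3 tg.py
```

```text
t 15.18 p [519.   -4.4  66.7] F [-5.89 -2.06 -0.44] M [-0.345  1.266 -0.033] op 0.182 q [-14.   34.9 110.6   4.2  27.   72.9]
yaw z -90.52 x [ 1.366e-01  5.000e-04 -9.906e-01]
s,h mm [-35.2  29.9] y -4.4 F_slope -5.89 F_norm 0.38
```

Emit:
{"api": "send_rows", "payload": {
  "fingers": [0, 0, 0, 0],
  "dp": [
    [2, 0, 0.4],
    [2.6, 0, 0.5],
    [3.2, 0, 0.6],
    [3.5, 0, 0.65]
  ],
  "turn": [
    [0, -0.004, 0],
    [0, -0.006, 0],
    [0, -0.007, 0],
    [0, -0.007, 0]
  ]
}}

```text
time_s: 15.52
position: [0.5191, -0.0042, 0.0667]
tcp_rot: [[0.137, 0.991, -0.009], [0.001, -0.009, -1.0], [-0.991, 0.137, -0.003]]
force: [-7.7, -4.4, 0.8]
opening: 0.183
```

```bash
python3 tg.py
```

```text
t 15.52 p [519.1  -4.2  66.7] F [-7.72 -4.36  0.81] M [-0.743  1.66  -0.134] op 0.183 q [-14.   34.9 110.6   4.3  27.   72.7]
yaw z -90.49 x [ 0.1366  0.0014 -0.9906]
s,h mm [-35.1  29.9] y -4.2 F_slope -7.53 F_norm 1.88
```

Emit:
{"api": "send_rows", "payload": {
  "fingers": [0, 0, 0, 0],
  "dp": [
    [4, -1.2, 0.7],
    [4.8, -1.8, 0.8],
    [5.4, -1.8, 0.9],
    [5.4, -1.8, 0.9]
  ],
  "turn": [
    [-0.001, -0.009, 0],
    [-0.001, -0.011, 0],
    [-0.001, -0.012, 0],
    [-0.001, -0.012, 0]
  ]
}}

```text
time_s: 15.85
position: [0.5191, -0.0044, 0.0667]
tcp_rot: [[0.138, 0.99, -0.008], [0.003, -0.008, -1.0], [-0.99, 0.138, -0.005]]
force: [-9.9, 1.6, 2.6]
opening: 0.182
```

```bash
python3 tg.py
```

```text
t 15.85 p [519.1  -4.4  66.7] F [-9.85  1.62  2.63] M [0.07  1.872 0.   ] op 0.182 q [-14.1  34.9 110.6   4.7  27.   72.3]
yaw z -90.44 x [ 0.1378  0.0035 -0.9905]
s,h mm [-35.   29.9] y -4.4 F_slope -9.39 F_norm 3.98
```

Emit:
{"api": "send_rows", "payload": {
  "fingers": [0, 0, 0, 0],
  "dp": [
    [5.5, -1.4, 1.0],
    [6.4, -1.4, 1.15],
    [7, -1.4, 1.25],
    [7, -1.4, 1.25]
  ],
  "turn": [
    [-0.003, -0.013, 0],
    [-0.003, -0.015, 0],
    [-0.003, -0.016, 0],
    [-0.003, -0.016, 0]
  ]
}}

```text
time_s: 16.18
position: [0.5192, -0.0044, 0.0667]
tcp_rot: [[0.14, 0.99, -0.007], [0.004, -0.007, -1.0], [-0.99, 0.14, -0.005]]
force: [-11.8, -1.5, 3.2]
opening: 0.182
```

```bash
python3 tg.py
```

```text
t 16.18 p [519.2  -4.4  66.7] F [-11.79  -1.47   3.24] M [-0.471  2.39  -0.141] op 0.182 q [-14.1  34.9 110.7   4.8  26.8  72.1]
yaw z -90.38 x [ 0.1396  0.0037 -0.9902]
s,h mm [-35.   29.9] y -4.4 F_slope -11.22 F_norm 4.85
```

Emit:
{"api": "send_rows", "payload": {
  "fingers": [0, 0, 0, 0],
  "dp": [
    [7.2, -1.6, 1.4],
    [8, -1.7, 1.6],
    [8.6, -1.8, 1.75],
    [8.6, -1.8, 1.75]
  ],
  "turn": [
    [-0.004, -0.015, 0],
    [-0.004, -0.016, 0],
    [-0.004, -0.017, 0],
    [-0.004, -0.017, 0]
  ]
}}

```text
time_s: 16.52
position: [0.5196, -0.0043, 0.0668]
tcp_rot: [[0.14, 0.99, -0.006], [0.004, -0.006, -1.0], [-0.99, 0.14, -0.005]]
force: [-13.3, -0.9, 3.0]
opening: 0.183
```

```bash
python3 tg.py
```

```text
t 16.52 p [519.6  -4.3  66.8] F [-13.3   -0.91   2.96] M [-0.409  2.608 -0.133] op 0.183 q [-14.1  34.9 110.7   4.8  26.8  72.1]
yaw z -90.32 x [ 0.1399  0.0038 -0.9902]
s,h mm [-34.6  29.9] y -4.3 F_slope -12.76 F_norm 4.78
```

Emit:
{"api": "send_rows", "payload": {
  "fingers": [0, 0, 0, 0],
  "dp": [
    [8.8, -1.8, 1.8],
    [9.3, -1.9, 1.9],
    [9.8, -2, 2.0],
    [9.8, -2, 2.0]
  ],
  "turn": [
    [-0.004, -0.017, 0],
    [-0.004, -0.018, 0],
    [-0.004, -0.018, 0],
    [-0.004, -0.018, 0]
  ]
}}

```text
time_s: 16.85
position: [0.5202, -0.0043, 0.0669]
tcp_rot: [[0.139, 0.99, -0.004], [0.004, -0.005, -1.0], [-0.99, 0.139, -0.005]]
force: [-14.4, -1.8, 4.5]
opening: 0.184
```

```bash
python3 - <<'E'
from tg import *
c=bot.capture('scene');crop(c,'s13',280,220,480,370,3.9)
c=bot.capture('top');crop(c,'t13',200,170,360,290,4.9)
E
```

```text
t 16.85 p [520.2  -4.3  66.9] F [-14.42  -1.75   4.5 ] M [-0.475  2.784 -0.209] op 0.184 q [-14.1  34.9 110.5   4.8  27.   72. ]
yaw z -90.26 x [ 0.1391  0.0044 -0.9903]
s,h mm [-33.9  29.9] y -4.3 F_slope -13.65 F_norm 6.46
```

View pics/t13.png

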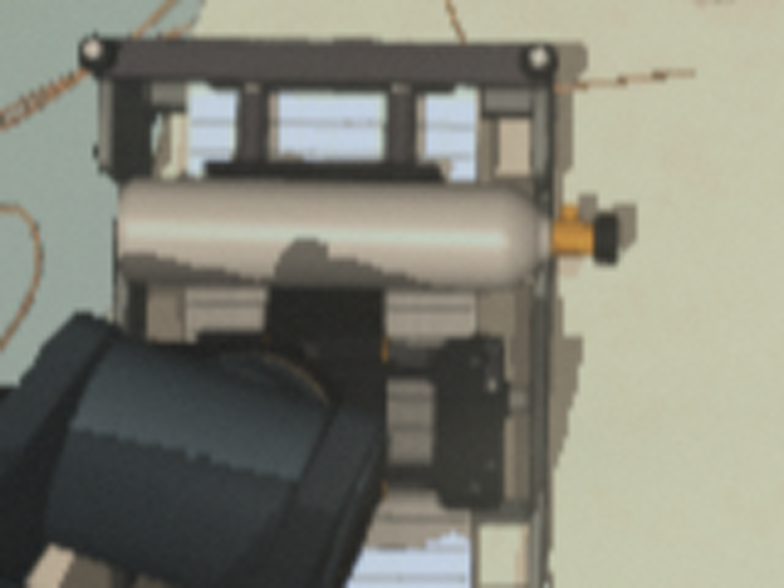

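View pics/s13.png

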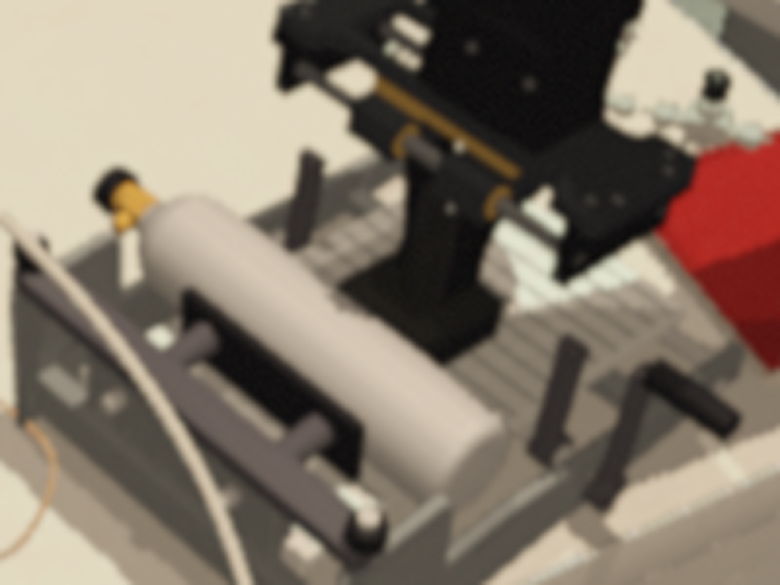

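Emit:
{"api": "send_rows", "payload": {
  "fingers": [0, 0, 0],
  "dp": [
    [10, -2, 2.3],
    [10.4, -2.2, 2.5],
    [10.6, -2.3, 2.6]
  ],
  "turn": [
    [-0.005, -0.018, -0.002],
    [-0.005, -0.018, -0.003],
    [-0.005, -0.018, -0.004]
  ]
}}

```text
time_s: 17.2
position: [0.5219, -0.0044, 0.0672]
tcp_rot: [[0.139, 0.99, -0.007], [0.004, -0.008, -1.0], [-0.99, 0.138, -0.005]]
force: [-14.0, 1.2, 0.3]
opening: 0.177
```

```bash
python3 tg.py
```

```text
t 17.2 p [521.9  -4.4  67.2] F [-14.     1.16   0.25] M [-0.087  2.632 -0.032] op 0.177 q [-14.   34.9 110.3   4.6  27.2  72.4]
yaw z -90.41 x [ 0.1385  0.0035 -0.9904]
s,h mm [-32.2  30. ] y -4.4 F_slope -13.83 F_norm 2.20
```

Emit:
{"api": "send_rows", "payload": {
  "fingers": [0, 0, 0, 0, 0],
  "dp": [
    [8, -1.5, 2],
    [5.5, -1, 1.3],
    [3, -0.5, 0.7],
    [1, 0, 0.2],
    [0.5, 0, 0.1]
  ],
  "turn": [
    [-0.004, -0.014, -0.002],
    [-0.003, -0.01, -0.002],
    [-0.001, -0.005, -0.001],
    [0, 0, 0],
    [0, 0, 0]
  ]
}}

```text
time_s: 17.62
position: [0.5218, -0.0043, 0.0672]
tcp_rot: [[0.137, 0.991, -0.007], [0.004, -0.008, -1.0], [-0.991, 0.137, -0.005]]
force: [-2.5, -0.7, -2.9]
opening: 0.181
```

```bash
python3 tg.py
```

```text
t 17.62 p [521.8  -4.3  67.2] F [-2.54 -0.73 -2.94] M [-0.222  0.953 -0.026] op 0.181 q [-14.   34.9 110.2   4.6  27.3  72.5]
yaw z -90.42 x [ 0.1373  0.0037 -0.9905]
s,h mm [-32.3  30. ] y -4.3 F_slope -2.92 F_norm -2.56
```

Emit:
{"api": "send_rows", "payload": {
  "fingers": [0.25, 0.3, 0.35, 0.4, 0.5, 0.5, 0.5],
  "dp": [
    [0, 0, 0],
    [0, 0, 0],
    [0, 0, 0],
    [0, 0, 0],
    [0, 0, 0],
    [0, 0, 0],
    [0, 0, 0]
  ],
  "turn": [
    [0, 0, 0],
    [0, 0, 0],
    [0, 0, 0],
    [0, 0, 0],
    [0, 0, 0],
    [0, 0, 0],
    [0, 0, 0]
  ]
}}

```text
time_s: 18.2
position: [0.5222, -0.0044, 0.0673]
tcp_rot: [[0.138, 0.99, -0.007], [0.004, -0.008, -1.0], [-0.99, 0.138, -0.005]]
force: [-0.1, 0.4, -0.3]
opening: 0.481
```

```bash
python3 - <<'E'
from tg import *
c=bot.capture('scene');crop(c,'s14',280,220,480,370,3.9)
c=bot.capture('top');crop(c,'t14',200,170,360,290,4.9)
E
```

```text
t 18.2 p [522.2  -4.4  67.3] F [-0.12  0.39 -0.3 ] M [0.054 0.055 0.044] op 0.481 q [-14.   34.9 110.2   4.6  27.3  72.5]
yaw z -90.42 x [ 0.1381  0.0036 -0.9904]
s,h mm [-31.9  30.1] y -4.4 F_slope -0.16 F_norm -0.28
```

View pics/s14.png

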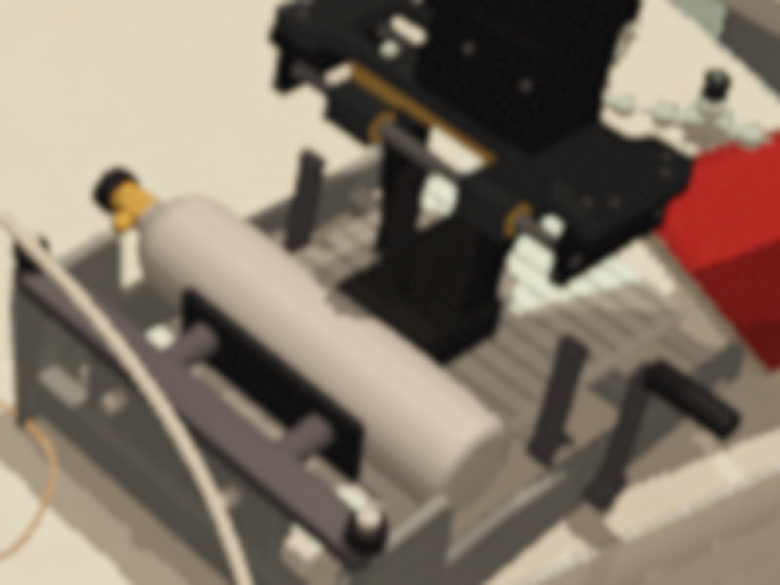

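View pics/t14.png

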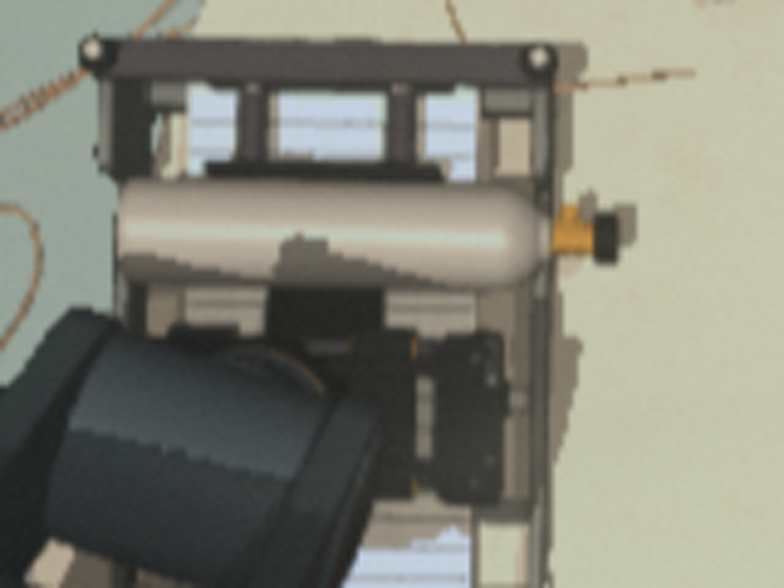

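The chock held when released: the bottle is against the pad and the tool reads no force. Retracting along the bed normal.

Emit:
{"api": "send_rows", "payload": {
  "fingers": [0.5, 0.5, 0.5, 0.5, 0.5, 0.5, 0.5, 0.4, 0.2, 0],
  "dp": [
    [-0.6, 0, 4],
    [-1.7, 0, 12],
    [-3.4, 0, 24],
    [-5.6, 0, 40],
    [-8.4, 0, 60],
    [-11, 0, 80],
    [-14, 0, 100],
    [-16, 0, 115],
    [-17, 0, 125],
    [-18, 0, 130]
  ],
  "turn": [
    [0, 0, 0],
    [0, 0, 0],
    [0, 0, 0],
    [0, 0, 0],
    [0, 0, 0],
    [0, 0, 0],
    [0, 0, 0],
    [0, 0, 0],
    [0, 0, 0],
    [0, 0, 0]
  ]
}}

```text
time_s: 19.13
position: [0.5045, -0.0045, 0.1996]
tcp_rot: [[0.141, 0.99, -0.007], [0.003, -0.008, -1.0], [-0.99, 0.141, -0.004]]
force: [-0.2, 0.4, 0.4]
opening: 0.354
```

```bash
python3 - <<'E'
from tg import *
print('to go',(np.array([.550,.140,.17])-p)*1000)
D=np.c_[[0,0,-1.],[1,0,0],[0,-1,0]]
print('turn',Ro.from_matrix(D@R.T).as_rotvec().round(3))
t=np.load('top0.npz');s0=np.load('scene0.npz')
for c in(t,s0):
    P=cloud(c);w=P[(P[...,0]>.49)&(P[...,0]<.55)&(P[...,1]>.115)&(P[...,1]<.17)&(P[...,2]>.075)]
    for y in(.12,.13,.14,.15): 
        v=w[abs(w[:,1]-y)<.005];print(y,len(v),v[:,[0,2]].min(0),v[:,[0,2]].max(0))
c=bot.capture('scene');crop(c,'s15',280,200,480,350,3.9)
c=bot.capture('top');crop(c,'t15',180,170,340,290,4.9)
E
```

```text
t 19.13 p [504.5  -4.5 199.6] F [-0.2   0.43  0.38] M [ 0.004  0.094 -0.009] op 0.354 q [-14.6  20.  106.5   3.1  45.7  73.9]
yaw z -90.42 x [ 0.1413  0.0027 -0.99  ]
s,h mm [-31.  163.5] y -4.5 F_slope -0.15 F_norm 0.40
to go [ 45.45048794 144.46313315 -29.56524124]
turn [-0.003  0.142  0.008]
0.12 26 [0.51020809 0.09249898] [0.52446095 0.10458987]
0.13 33 [0.51019231 0.09138134] [0.5245026  0.10429903]
0.14 30 [0.51020977 0.09258078] [0.52429511 0.10339187]
0.15 31 [0.51001616 0.09422354] [0.52402127 0.10572182]
0.12 66 [0.51092193 0.07539707] [0.52553858 0.10428585]
0.13 52 [0.51039966 0.08901476] [0.52477486 0.10379331]
0.14 54 [0.5103586  0.08997144] [0.52505231 0.10384216]
0.15 56 [0.51012751 0.09101159] [0.52506356 0.10316546]
```

View pics/s15.png

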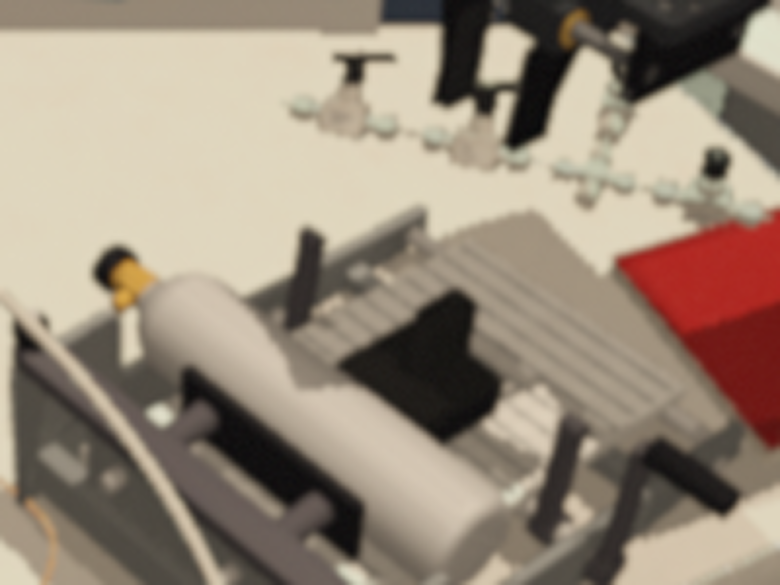

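View pics/t15.png

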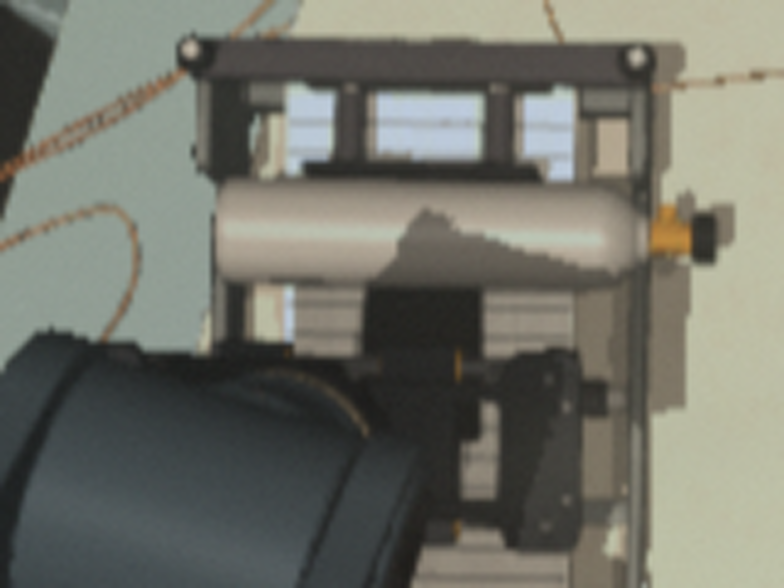

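The chock stays wedged with nothing touching it, and the bottle stays on the pad. Next is the lever, pushing with closed fingers from its uphill side.

Emit:
{"api": "send_rows", "payload": {
  "fingers": [0, 0, 0, 0, 0, 0, 0, 0, 0, 0],
  "dp": [
    [3, 8, 0],
    [8, 24, 0],
    [14, 44, 0],
    [21, 64, 0],
    [28, 84, 0],
    [34, 104, 0],
    [40, 122, 0],
    [44, 135, 0],
    [46, 142, -8],
    [46, 144.5, -20]
  ],
  "turn": [
    [0, 0.02, 0.001],
    [0, 0.04, 0.002],
    [-0.001, 0.06, 0.003],
    [-0.002, 0.08, 0.005],
    [-0.003, 0.1, 0.006],
    [-0.003, 0.12, 0.008],
    [-0.003, 0.142, 0.008],
    [-0.003, 0.142, 0.008],
    [-0.003, 0.142, 0.008],
    [-0.003, 0.142, 0.008]
  ]
}}

```text
time_s: 20.07
position: [0.551, 0.1411, 0.1783]
tcp_rot: [[0.001, 1.0, 0.002], [0.001, 0.002, -1.0], [-1.0, 0.001, -0.001]]
force: [0.1, 0.2, 0.3]
opening: 0.004
```

```bash
python3 - <<'E'
from tg import *
print('to go',(np.array([.552,.140,.055])-p)*1000)
D=np.c_[[0,0,-1.],[1,0,0],[0,-1,0]]
print('turn',Ro.from_matrix(D@R.T).as_rotvec().round(3))
E
```

```text
t 20.07 p [551.  141.1 178.3] F [0.12 0.18 0.35] M [0.052 0.07  0.032] op 0.004 q [ 3.1 29.1 92.9  0.  58.  93. ]
yaw z -89.89 x [ 8.e-04  7.e-04 -1.e+00]
s,h mm [ 12.  135.9] y 141.1 F_slope 0.16 F_norm 0.33
to go [   1.01459083   -1.13113991 -123.29238275]
turn [-0.001  0.001 -0.002]
```

Emit:
{"api": "send_rows", "payload": {
  "fingers": [0, 0, 0, 0, 0, 0, 0, 0, 0, 0],
  "dp": [
    [1, -1, -6],
    [1, -1, -18],
    [1, -1, -34],
    [1, -1, -52],
    [1, -1, -70],
    [1, -1, -86],
    [1, -1, -100],
    [1, -1, -110],
    [1, -1, -116],
    [1, -1, -118]
  ],
  "turn": [
    [0, 0, 0],
    [0, 0, 0],
    [0, 0, 0],
    [0, 0, 0],
    [0, 0, 0],
    [0, 0, 0],
    [0, 0, 0],
    [0, 0, 0],
    [0, 0, 0],
    [0, 0, 0]
  ]
}}

```text
time_s: 20.9
position: [0.5511, 0.1396, 0.0591]
tcp_rot: [[-0.002, 1.0, 0.001], [0.0, 0.001, -1.0], [-1.0, -0.002, -0.0]]
force: [-0.0, 0.5, -1.6]
opening: 0.009
```

```bash
python3 - <<'E'
from tg import *
c=bot.capture('scene');crop(c,'s16',280,150,540,345,3)
E
```

```text
t 20.9 p [551.1 139.6  59.1] F [-0.04  0.52 -1.56] M [-0.001 -0.     0.002] op 0.009 q [ 2.9 39.4 97.4  0.  43.2 92.8]
yaw z -89.93 x [-1.5e-03  5.0e-04 -1.0e+00]
s,h mm [-4.5 17.9] y 139.6 F_slope -0.25 F_norm -1.54
```

View pics/s16.png

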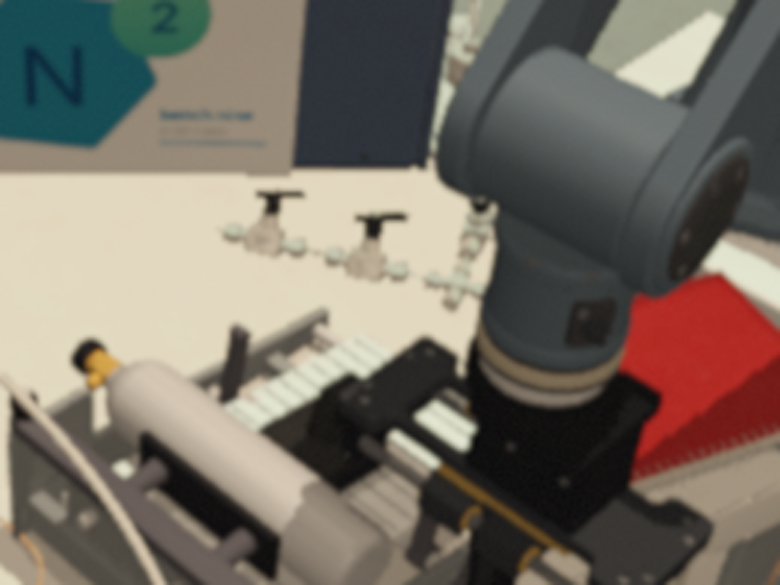

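Emit:
{"api": "send_rows", "payload": {
  "fingers": [0, 0, 0, 0, 0, 0, 0, 0, 0, 0],
  "dp": [
    [-3, 0, 0],
    [-8, 0, 0],
    [-13, 0, 0],
    [-17, 0, -1],
    [-22, 0, -2],
    [-27, 0, -4],
    [-32, 0, -6],
    [-37, 0, -8],
    [-41, 0, -10],
    [-43, 0, -10]
  ],
  "turn": [
    [0, 0, 0],
    [0, 0, 0],
    [0, 0, 0],
    [0, 0, 0],
    [0, 0, 0],
    [0, 0, 0],
    [0, 0, 0],
    [0, 0, 0],
    [0, 0, 0],
    [0, 0, 0]
  ]
}}

```text
time_s: 21.78
position: [0.5075, 0.1397, 0.0488]
tcp_rot: [[-0.002, 1.0, 0.001], [0.0, 0.001, -1.0], [-1.0, -0.002, -0.0]]
force: [2.6, 0.8, -2.0]
opening: 0.006
```

```bash
python3 - <<'E'
from tg import *
c=bot.capture('scene');crop(c,'s17',280,180,540,375,3)
c=bot.capture('top');crop(c,'t17',180,170,340,290,4.9)
E
```

```text
t 21.78 p [507.5 139.7  48.8] F [ 2.62  0.82 -1.98] M [ 0.034 -0.51  -0.022] op 0.006 q [3.200e+00 3.850e+01 1.038e+02 1.000e-01 3.770e+01 9.310e+01]
yaw z -89.92 x [-1.8e-03  5.0e-04 -1.0e+00]
s,h mm [-49.1  13.8] y 139.7 F_slope 2.32 F_norm -2.33
```

View pics/s17.png

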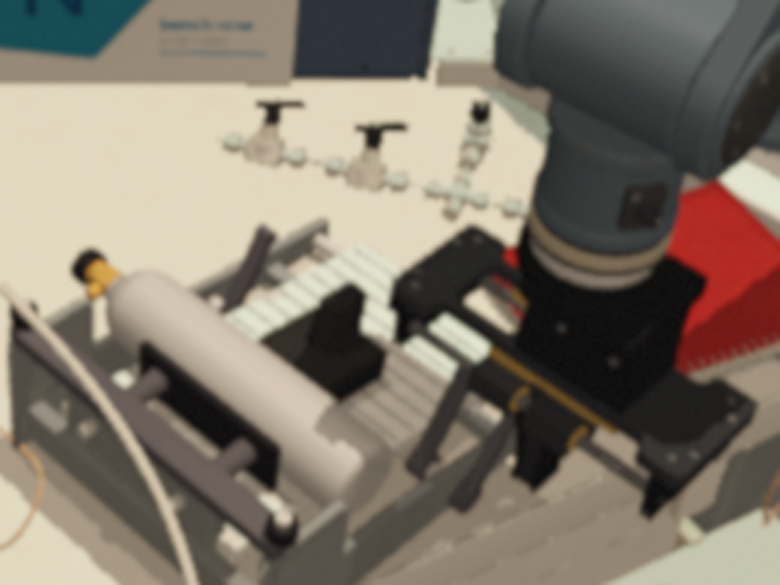

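Emit:
{"api": "send_rows", "payload": {
  "fingers": [0, 0, 0, 0, 0, 0, 0],
  "dp": [
    [-4, 0, -1],
    [-8, 0, -2],
    [-12, 0, -3],
    [-16, 0, -4],
    [-20, 0, -6],
    [-23, 0, -7],
    [-23, 0, -7]
  ],
  "turn": [
    [0, 0, 0],
    [0, 0, 0],
    [0, 0, 0],
    [0, 0, 0],
    [0, 0, 0],
    [0, 0, 0],
    [0, 0, 0]
  ]
}}

```text
time_s: 22.47
position: [0.4875, 0.1397, 0.042]
tcp_rot: [[0.005, 1.0, 0.001], [0.001, 0.001, -1.0], [-1.0, 0.005, -0.001]]
force: [7.2, 0.2, -5.6]
opening: 0.005
```

```bash
python3 - <<'E'
from tg import *
c=bot.capture('scene');crop(c,'s18',330,200,540,375,3.5)
E
```

```text
t 22.47 p [487.5 139.7  42. ] F [ 7.15  0.18 -5.64] M [-0.036 -1.187 -0.016] op 0.005 q [  3.3  38.4 107.    0.   34.3  93.2]
yaw z -89.92 x [ 4.6e-03  7.0e-04 -1.0e+00]
s,h mm [-69.8   9.8] y 139.7 F_slope 6.30 F_norm -6.58
```

View pics/s18.png

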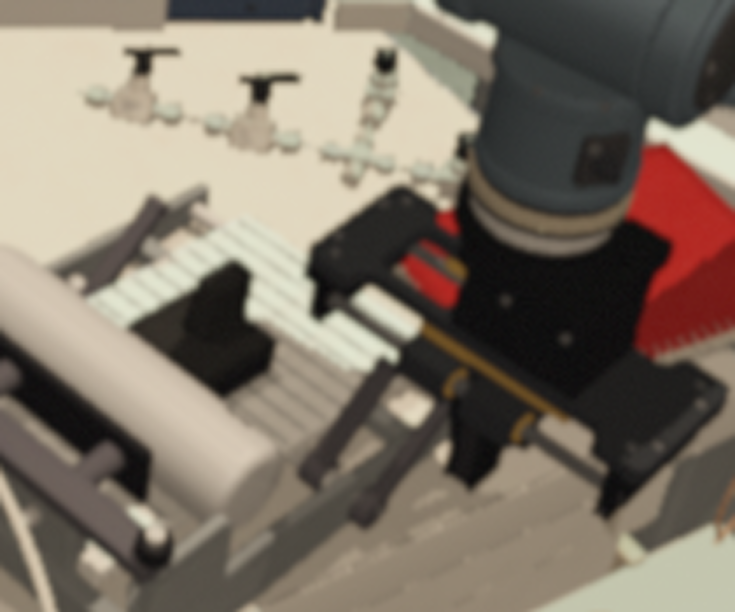

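Emit:
{"api": "send_rows", "payload": {
  "fingers": [0, 0, 0, 0, 0, 0, 0, 0, 0, 0],
  "dp": [
    [6, 0, 0],
    [10, 0, 5],
    [10, 0, 18],
    [10, 0, 35],
    [10, 0, 52],
    [6, 0, 60],
    [-2, 0, 60],
    [-12, 0, 60],
    [-20, 0, 60],
    [-24, 0, 60]
  ],
  "turn": [
    [0, 0, 0],
    [0, -0.005, 0],
    [0, -0.005, 0],
    [0, -0.005, 0],
    [0, -0.005, 0],
    [0, -0.005, 0],
    [0, -0.005, 0],
    [0, -0.005, 0],
    [0, -0.005, 0],
    [0, -0.005, 0]
  ]
}}

```text
time_s: 23.35
position: [0.4598, 0.1397, 0.1011]
tcp_rot: [[0.004, 1.0, 0.002], [0.0, 0.002, -1.0], [-1.0, 0.004, -0.0]]
force: [0.2, -0.2, 0.4]
opening: 0.005
```

```bash
python3 - <<'E'
from tg import *
c=bot.capture('scene');crop(c,'s19',330,200,540,375,3.5)
P=cloud(c);w=P[(P[...,0]>.42)&(P[...,0]<.53)&(P[...,1]>.125)&(P[...,1]<.165)&(P[...,2]>.03)&(P[...,2]<.085)]
print(len(w),w.min(0),w.max(0),np.median(w,0))
E
```

```text
t 23.35 p [459.8 139.7 101.1] F [ 0.2  -0.19  0.37] M [-0.016  0.056 -0.028] op 0.005 q [  3.5  30.8 109.    0.   40.   93.4]
yaw z -89.90 x [ 3.8e-03  4.0e-04 -1.0e+00]
s,h mm [-89.   72.2] y 139.7 F_slope 0.25 F_norm 0.34
195 [0.46307949 0.12502564 0.06187773] [0.47785335 0.16049507 0.07801575] [0.47332459 0.14361885 0.07349948]
```

View pics/s19.png

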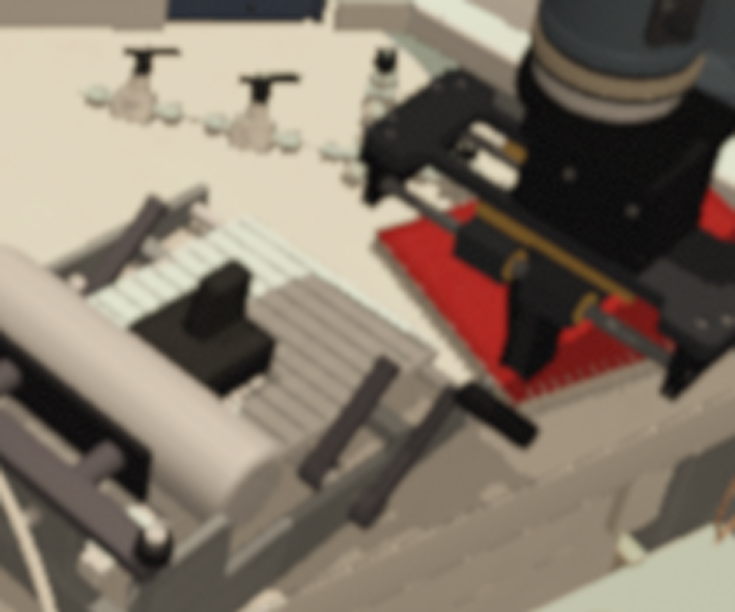

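Emit:
{"api": "send_rows", "payload": {
  "fingers": [0, 0, 0, 0, 0, 0, 0, 0, 0, 0],
  "dp": [
    [6, 0, -4],
    [6, 0, -12],
    [6, 0, -20],
    [5, 0, -26],
    [3, 0, -32],
    [1, 0, -38],
    [-1, 0, -44],
    [-2, 0, -49],
    [-3, 0, -54],
    [-4, 0, -57]
  ],
  "turn": [
    [0, 0, 0],
    [0, 0, 0],
    [0, 0, 0],
    [0, 0, 0],
    [0, 0, 0],
    [0, 0, 0],
    [0, 0, 0],
    [0, 0, 0],
    [0, 0, 0],
    [0, 0, 0]
  ]
}}

```text
time_s: 24.23
position: [0.4559, 0.1397, 0.0434]
tcp_rot: [[0.004, 1.0, 0.002], [0.0, 0.002, -1.0], [-1.0, 0.004, -0.0]]
force: [-1.8, -0.3, 15.1]
opening: 0.004
```

```bash
python3 - <<'E'
from tg import *
c=bot.capture('scene');crop(c,'s20',330,200,540,375,3.5)
E
```

```text
t 24.23 p [455.9 139.7  43.4] F [-1.83 -0.26 15.06] M [0.106 0.35  0.01 ] op 0.004 q [  3.6  37.2 111.3   0.   31.2  93.5]
yaw z -89.91 x [ 3.7e-03  4.0e-04 -1.0e+00]
s,h mm [-100.9   15.6] y 139.7 F_slope 0.28 F_norm 15.16
```

View pics/s20.png

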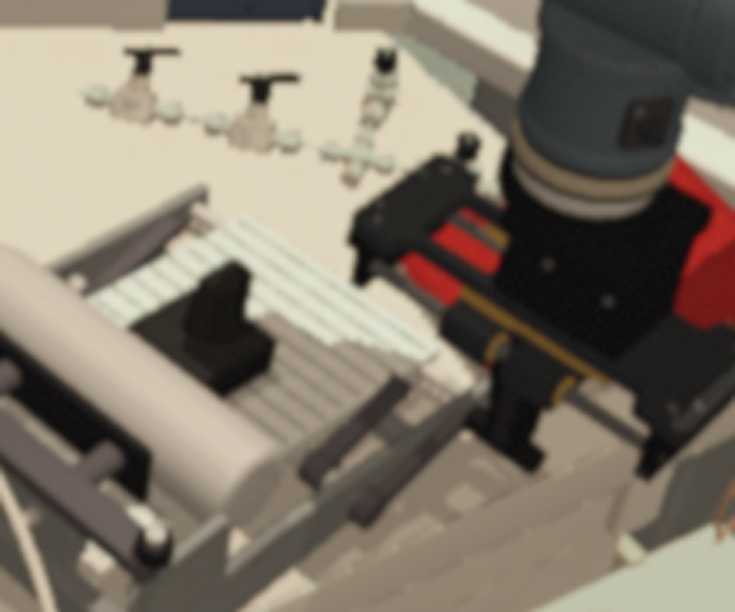

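Emit:
{"api": "send_rows", "payload": {
  "fingers": [0, 0, 0],
  "dp": [
    [0, 0, -1.2],
    [0, 0, -1.8],
    [0, 0, -1.8]
  ],
  "turn": [
    [0, 0, 0],
    [0, 0, 0],
    [0, 0, 0]
  ]
}}

```text
time_s: 24.53
position: [0.456, 0.1397, 0.0433]
tcp_rot: [[0.005, 1.0, 0.002], [0.0, 0.002, -1.0], [-1.0, 0.005, -0.0]]
force: [-4.6, 0.2, 17.4]
opening: 0.003
```

Emit:
{"api": "send_rows", "payload": {
  "fingers": [0, 0, 0, 0, 0, 0, 0, 0, 0, 0],
  "dp": [
    [0, 0, 3],
    [0, 0, 12],
    [0, 0, 28],
    [0, 0, 50],
    [0, 0, 75],
    [0, 0, 100],
    [0, 0, 125],
    [-10, 0, 145],
    [-20, 0, 155],
    [-25, 0, 160]
  ],
  "turn": [
    [0, 0, 0],
    [0, 0, 0],
    [0, 0, 0],
    [0, 0, 0],
    [0, 0, 0],
    [0, 0, 0],
    [0, 0, 0],
    [0, 0, 0],
    [0, 0, 0],
    [0, 0, 0]
  ]
}}

```text
time_s: 25.37
position: [0.4317, 0.1398, 0.2053]
tcp_rot: [[0.009, 1.0, 0.002], [0.001, 0.002, -1.0], [-1.0, 0.009, -0.001]]
force: [1.2, 0.5, 0.4]
opening: 0.0
```

```bash
python3 - <<'E'
from tg import *
c=bot.capture('scene');crop(c,'s21',230,180,490,375,3);cv2.imwrite('pics/s21f.png',c['img'])
P=cloud(c);w=P[(P[...,0]>.42)&(P[...,0]<.53)&(P[...,1]>.12)&(P[...,1]<.165)&(P[...,2]>.02)&(P[...,2]<.085)]
print('lever',len(w),w.min(0),w.max(0),np.median(w,0))
c=bot.capture('top');crop(c,'t21',180,160,420,310,3.3)
E
```

```text
t 25.37 p [431.7 139.8 205.3] F [1.19 0.47 0.43] M [-0.038  0.039  0.033] op 0.0 q [  3.8  18.4 107.3   0.   53.7  93.7]
yaw z -89.89 x [ 9.3e-03  7.0e-04 -1.0e+00]
s,h mm [-102.4  179.3] y 139.8 F_slope 1.24 F_norm 0.26
lever 207 [0.44534574 0.1200718  0.02878403] [0.46276736 0.16042432 0.04716785] [0.45676865 0.1414102  0.04136339]
```

View pics/s21.png

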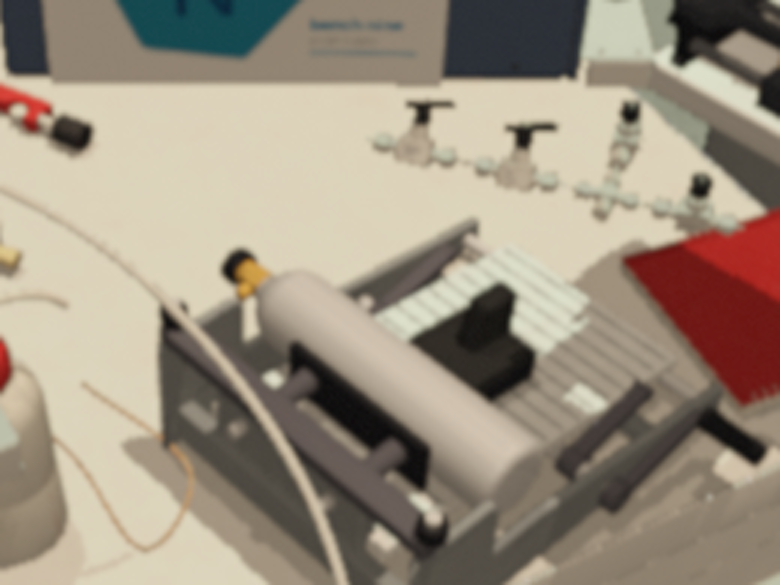

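View pics/t21.png

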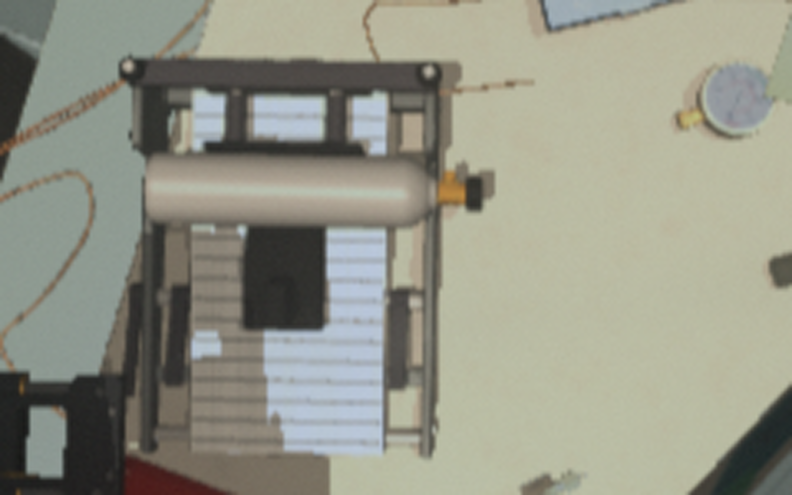

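The stop is down and the bottle is held. I'll wait a moment, compare positions and then hand in.

Emit:
{"api": "send_rows", "payload": {
  "fingers": [0, 0, 0, 0, 0, 0, 0, 0],
  "dp": [
    [0, 0, 0],
    [0, 0, 0],
    [0, 0, 0],
    [0, 0, 0],
    [0, 0, 0],
    [0, 0, 0],
    [0, 0, 0],
    [0, 0, 0]
  ],
  "turn": [
    [0, 0, 0],
    [0, 0, 0],
    [0, 0, 0],
    [0, 0, 0],
    [0, 0, 0],
    [0, 0, 0],
    [0, 0, 0],
    [0, 0, 0]
  ]
}}

```text
time_s: 26.13
position: [0.4311, 0.1398, 0.204]
tcp_rot: [[0.007, 1.0, 0.002], [0.001, 0.002, -1.0], [-1.0, 0.007, -0.001]]
force: [0.2, 0.2, -0.5]
opening: 0.005
```

```bash
python3 - <<'E'
from tg import *
c=bot.capture('scene');o=cv2.imread('pics/s21f.png')
d=cv2.absdiff(c['img'],o).max(-1);d=d[180:375,230:490];print('changed px near rest',int((d>40).sum()))
s0=np.load('scene0.npz')['img'];d=cv2.absdiff(c['img'],s0).max(-1)
print('wash/gauge region change vs start',int((d[290:370,215:255]>60).sum()),int((d[240:275,195:245]>60).sum()))
bot.hand_in()
E
```

```text
t 26.13 p [431.1 139.8 204. ] F [ 0.24  0.19 -0.51] M [ 0.005  0.051 -0.003] op 0.005 q [  3.8  18.5 107.4   0.   53.7  93.7]
yaw z -89.89 x [ 6.9e-03  6.0e-04 -1.0e+00]
s,h mm [-103.1  178.1] y 139.8 F_slope 0.16 F_norm -0.53
changed px near rest 10
wash/gauge region change vs start 0 0
the job is handed in; nothing more can be done
```

The job is handed in at about 26 s. The chock is wedged under the middle of the bottle, the front stop is folded down, and the bottle stayed where the chock holds it.

**Chock:** I set it on the bed with the stop still up and slid it up the slope until the bottle met the pad. The final push was about 14 N, with about 2 N bearing down at the end. The pad gave roughly 3 mm of its 6 mm. I eased the push off before letting go, and the chock did not slip back.

**Stop:** I pushed the lever over with closed fingers, then pressed it down to its end. It did not move under a further press at about 17 N, and the camera puts the grip about 37 mm above the worktop (35 mm is fully down).

**Last checks:** The arm was clear and reading no force. Over the last 0.75 s, 10 pixels changed around the rest. The wash bottle and gauge matched the first picture; I did not compare the spanner or gas analyser.

**What went wrong:** On the first slide the chock stuck before it reached the bottle, at about 8 N of push and 10 N of bearing down. I lifted it slightly, levelled it and slid it on from there.

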